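# Close up the trial-lens case

## Robot

A 6-joint arm with a two-finger parallel gripper is mounted at the origin on the work surface. World frame = base frame: x ahead of the robot, y to its left, z up, the work surface at z = 0. Lengths are in m, angles in rad, forces in N, time in s.
With the tool pointing down it reaches from about 0.425 to 0.95 m from the base axis. Payload 3.5 kg.
Tool frame: the origin (TCP) lies at the very end of the fingers, on their centre line; the grasp point (between the pads) lies behind it (ctrl.grasp_offset is the z of the grasp point in the tool frame, in m); z points along the fingers, x is the direction in which the jaws open and shut, and the axes are right-handed (so a half turn about z gives the same grasp; the last joint's range is limited). The gripper opens to 85 mm and grips with 20 to 120 N. Pads are 22 mm wide; open, the fingers measure 114 mm over their backs; the gripper's body (76 mm by 85 mm) begins 54 mm behind the grasp point. The pads swing forward as they close: fully open they stand 13 mm farther back than shut.
Start: joints at [1.066, 0.286, 1.577, -0, 1.279, -0.15], TCP at [0.234, 0.633, 0.197] pointing down, gripper open.
Joint ranges: [-2.77, 2.77], [-0.9, 2.22], [0.21, 2.48], [-1.53, 4.67], [0.24, 2.81], [-2.84, 2.84]. Speed limits (rad/s): [2.79, 2.79, 3.14, 3.14, 3.14, 3.14].

## Interface

Orientations are given as a unit quaternion [x, y, z, w].
In Python, from plant import ctrl gives the robot as it stands.
- The arm moves only by the shell command python3 -m jog 'ROWS' [FORCE]. ROWS is JSON, a list of rows, each an object with "grip": the closure, from 0 (fully open) to 1 (shut); "xyz": the shift along the tool's x, y, z in m, a list of three; "dr": the turn, a rotation vector about the tool's x, y, z in rad, a list of three. A call has 1 to 12 rows; each row is the pose to reach, as a shift and turn from the pose commanded when the call began, along the tool's axes at that moment; what a row does not reach only later rows make up. A row lasts 1/12 s, in which the tool goes at most 41.7 mm and 7.16 degrees, less where a joint would pass 70% of its speed; a pose out of reach is approached as far as the arm can. A call with a gripper value outside its range is refused whole. The fingers move at their own pace and stop on an object; FORCE is the grip in N (left out, the last holds). Time passes only in rows, so rows that repeat a pose let the fingers close. It gives the time, the measured TCP pose, the force and the opening at its end, in the units of the state.
- ctrl.get_state(): the state, without advancing time (a new reading comes with each control period).
- ctrl.read_camera(name): name is "scene" or "side" or "wrist"; returns the picture (420x560x3 uint8, red, green, blue); there is no depth.
- ctrl.get_calibration(name): a dict with "mtx" (3x3 intrinsics, pixels), "k1" (the pictures are not rectified: a ray, as slopes to the right and down, at radius r is drawn at 1 + k1 r^2 times it, then the intrinsics apply), "R" (3x3) and "t" (3): a world point X has camera coordinates R X + t; the wrist camera has in their place "hand_eye" (4x4, takes a point from camera to tool coordinates, whose origin is the TCP and whose axes are the tool frame's). Camera axes: x right, y down, z forward; pixel columns grow to the right and rows downward; lengths in m; the calibration is good to about 2 mm. A picture is of the moment at which its call begins: read the wrist's pose just before it. get_calibration takes no time and is no camera call.
- ctrl.sign_off(): hands the job in, once; it reports no verdict.
The state is a dict: "time": time; "qpos": joint angles; "dq": joint speeds; "joint_efforts": joint torques, N m; "eef_pos": TCP position; "tcp_rot": TCP orientation; "contact_force": force on the tool from outside, world axes, zero at the start; "wrist_torque": the same for the moment, N m; "opening": opening from 0.0 (shut) to 1.0 (fully open).
Only numpy, scipy, OpenCV 4.12 (cv2) and the standard library are available. Lean on these libraries where they do the work, as an engineer would, in place of code of your own. Each camera call takes 0.05 s, during which the arm holds its last target.

## Task

The eye tests are done for the day, so close up the trial-lens case on the desk: push both of its small front drawers fully home and swing the open lid down until it is fully shut, guiding it gently all the way with the fingertips so that it does not slam on the glass lenses. Only push: do not pinch the lid between the fingers, and do not press hard on anything. Do not shift or lift the case, and leave the drop bottle, the eye model and the scope charger where they stand.

Things in the scene. Friction and masses are not known exactly. Their poses are not given: they have to be found in the camera images.
- case: Wooden trial-lens case, loose on four rubber feet, 210 deep (its x), 300 wide (its y), 75 high to the rim of the open base, about 5 kg in all. Origin: centre of its underside, at desk height. Its -x side is the front with two drawers, +x the back with the lid's hinges. Lenses fill it to 3 mm below the rim. Its front looks to the robot's right (world -y), turned up to 20 degrees either way.
- case_front (a point): Middle of the front top rim of the case base: 105 in front of the case origin, 75 above the desk.
- lid_angle (a joint): Lid angle in rad: 0 fully shut, about 1.6 to 1.8 standing open as found, stop at 1.9. Friction hinges hold the lid (0.45 kg or so) wherever it is left; 2 to 4 N at its free edge moves it down; at 0 it meets a hard stop.
- lid: The lid, a shallow wooden shell 210 by 300, 22 thick. Origin: middle of the hinge axis (along the case's y), on the back rim of the base, 105 behind the case origin, 75 above the desk; axes those of the case, turned with the lid. Its flat outer face lies 22 from the plane of hinge and rim (on top when shut, at the back when open).
- lid_edge (a point): Middle of the lid's free edge on its outer face, 210 from the hinge axis and 22 outside the rim plane. Shut: 97 above the desk over the case's front. Open upright: about 285 above the desk.
- drawer_a (a joint): How far drawer A (the one on the case's +y half) stands out, in m: 0 fully home, 0.025 to 0.06 as found. Slides along the case's x with about 2 N of friction to a hard stop at 0.
- drawer_b (a joint): The same for drawer B, on the case's -y half.
- drawer_a_pull (a point): Middle of the front edge of drawer A's aluminium lip pull, 38.5 above the desk, 72.5 to the case's +y side. The lip is 70 wide, 4 thick and stands 10 out of the top of the wooden drawer front, which is 134 wide, from 8 to 41 above the desk. Drawer home: front flush with the case, lip edge 115 in front of the case origin.
- drawer_b_pull (a point): The same for drawer B, 72.5 to the case's -y side.
- drops: Small amber eye-drop bottle with white cap, 28 across, 62 high, standing loose on the desk in front of the drawers (260 to 310 in front of the case origin). Origin: centre of its underside. Leave alone.
- eye_model: Anatomical half eyeball, open on one side, orange inside, on a cream block (85 by 70), 131 high, loose on the desk in front of the case, at the robot's right. Origin: centre of its underside. Leave alone.
- scope_stand: Black charging stand (85 by 130) with two upright black hand scopes, 215 high, loose, behind the case. Origin: centre of its underside. Leave alone.

How it is judged:
By the outcome, as a careful person would: the job done as asked, in the order asked, and still so for the second after the job is handed in, with the robot touching nothing.
It also fails if it takes over 64 s, if anything falls off the work surface, if the arm or the gripper's body presses on something with over 40 N, if the wrist force passes 120 N, or if a joint passes its speed limit or range.

## Working session

There is one attempt and no reset: what is moved stays moved. The work goes in short steps, Python scripts to look and compute and a shell command to move; the robot and the scene stay as the last step left them, time stands still between calls to the robot, and variables do not carry over. Pictures are saved under pics/ and viewed, and the job is handed in when it is done.

```bash
ls; mkdir -p pics
python3 - <<'E'
from plant import ctrl
import cv2
for n in ["scene","side","wrist"]:
    s=ctrl.get_state()
    im=ctrl.read_camera(n); cv2.imwrite(f"pics/{n}0.png",im[:,:,::-1])
    c=ctrl.get_calibration(n); print(n,c)
print(ctrl.get_state(), ctrl.grasp_offset)
E
```

```text
pics
scene {'mtx': array([[458.23502203,   0.        , 281.19833549],
       [  0.        , 458.23502203, 211.70979881],
       [  0.        ,   0.        ,   1.        ]]), 'k1': 0.041482610004821195, 'R': array([[-0.78667534,  0.61733692, -0.00608605],
       [ 0.5274871 ,  0.66699179, -0.52619323],
       [-0.32077916, -0.41715355, -0.85034325]]), 't': array([ 0.41942148, -0.24555808,  1.58580094])}
side {'mtx': array([[435.0352567 ,   0.        , 285.65398473],
       [  0.        , 435.0352567 , 203.97021853],
       [  0.        ,   0.        ,   1.        ]]), 'k1': -0.08977767186579998, 'R': array([[ 0.81754332, -0.57569923,  0.01390378],
       [-0.43693889, -0.63585679, -0.6362158 ],
       [ 0.37510976,  0.51405888, -0.77138585]]), 't': array([-0.46155037,  0.31845295,  0.90090102])}
wrist {'mtx': array([[316.5980694 ,   0.        , 276.98983467],
       [  0.        , 316.5980694 , 209.12754418],
       [  0.        ,   0.        ,   1.        ]]), 'k1': 0.0007163684871085008, 'hand_eye': array([[ 9.99999957e-01,  1.24617393e-04,  2.65049566e-04,
         5.86898529e-04],
[... 245 characters left out ...]
0000e+00]])}
{'time': 0.15, 'qpos': array([ 1.06598518e+00,  2.87057453e-01,  1.57786184e+00,  3.25305512e-05,
        1.27859606e+00, -1.50035729e-01]), 'dq': array([-0.00181389, -0.00118387, -0.00490221,  0.00124755, -0.00129183,
       -0.00160727]), 'joint_efforts': array([ 9.20018319e-04, -4.06604648e+01, -2.93142897e+01, -1.15681191e-04,
        3.92422982e-03,  5.03489218e-06]), 'eef_pos': array([0.23418298, 0.63245351, 0.19629001]), 'tcp_rot': array([ 8.20788446e-01,  5.71231479e-01, -8.69168675e-04,  4.11078039e-04]), 'contact_force': array([-0.53144422, -0.03418653,  0.5029781 ]), 'wrist_torque': array([ 0.00630272, -0.03950581,  0.01803531]), 'opening': 1.0000127339817286} -0.0187
```

View pics/scene0.png

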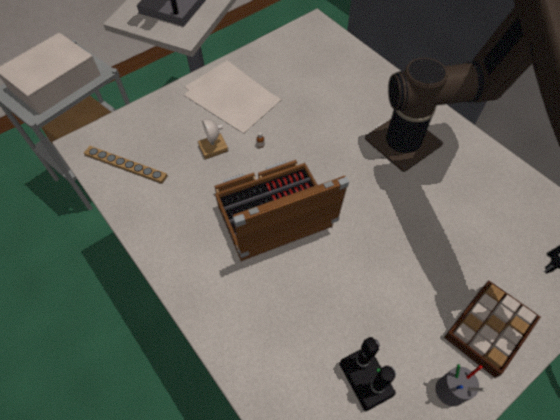

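View pics/side0.png

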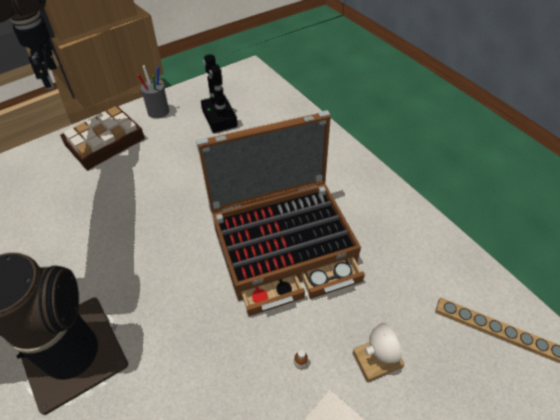

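View pics/wrist0.png

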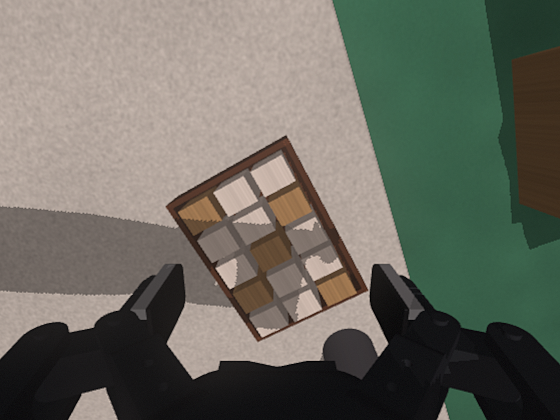

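Run:
```python
import cv2
a=cv2.imread("pics/side0.png")[220:390,200:420]; cv2.imwrite("pics/sidez.png",cv2.resize(a,None,fx=3.5,fy=3.5,interpolation=cv2.INTER_CUBIC))
a=cv2.imread("pics/side0.png")[100:260,190:370]; cv2.imwrite("pics/sidez2.png",cv2.resize(a,None,fx=3.5,fy=3.5,interpolation=cv2.INTER_CUBIC))
a=cv2.imread("pics/scene0.png")[110:270,190:370]; cv2.imwrite("pics/scenez.png",cv2.resize(a,None,fx=3.5,fy=3.5,interpolation=cv2.INTER_CUBIC))
```

```text
(no output)
```

View pics/sidez.png

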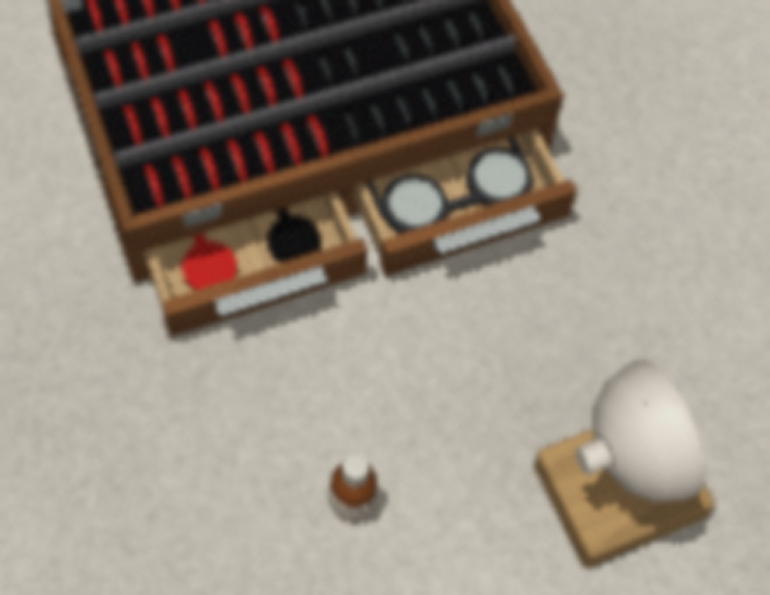

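View pics/sidez2.png

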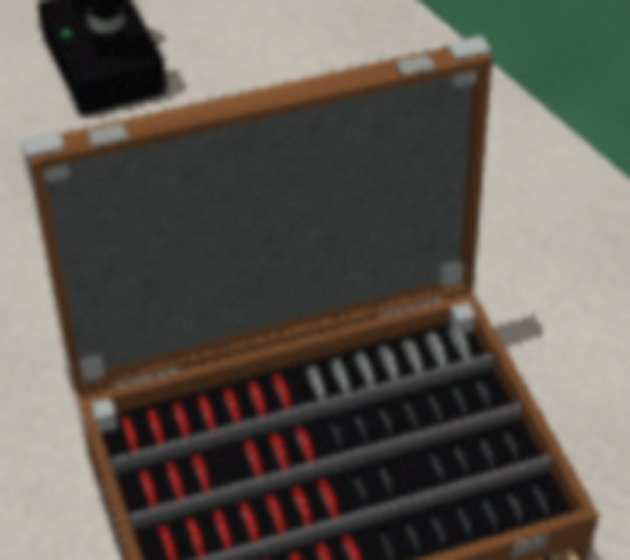

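View pics/scenez.png

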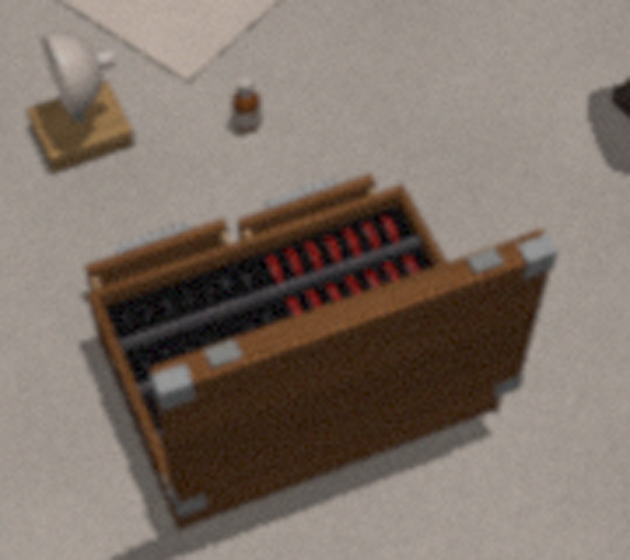

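```bash
cat > h.py <<'E'
import numpy as np, cv2
from scipy.optimize import least_squares
from plant import ctrl
def proj(n,P):
    c=ctrl.get_calibration(n); p=np.asarray(P)@c["R"].T+c["t"]
    s=p[:,:2]/p[:,2:]; r2=(s**2).sum(1,keepdims=True); s=s*(1+c["k1"]*r2)
    return s@c["mtx"][:2,:2].T+c["mtx"][:2,2]
def case2w(x,y,yaw,P):
    c,s=np.cos(yaw),np.sin(yaw); P=np.asarray(P,float)
    return np.c_[x+c*P[:,0]-s*P[:,1],y+s*P[:,0]+c*P[:,1],P[:,2]]
def lid(a,P): # lid local (shut axes): origin hinge, -x to free edge, z up
    P=np.asarray(P,float); c,s=np.cos(a),np.sin(a)
    # opening: (-x) -> +z
    return np.c_[.105+c*P[:,0]+s*P[:,2],P[:,1],.075-s*P[:,0]+c*P[:,2]]
def pix2w(n,uv,z):
    f=lambda q: proj(n,[[q[0],q[1],z]])[0]-uv
    return least_squares(f,[.6,0]).x
E
cat > fit.py <<'E'
from h import *
Z1=lambda u,v:(200+u/3.5,220+v/3.5); Z2=lambda u,v:(190+u/3.5,100+v/3.5); Z3=lambda u,v:(190+u/3.5,110+v/3.5)
def pts(q):
    x,y,yaw,a,da,db=q
    C=[[-.105,.15,.075],[-.105,-.15,.075],
       [-.115-da,.0725+.035,.0365],[-.115-da,.0725-.035,.0365],[-.115-db,-.0725+.035,.0365],[-.115-db,-.0725-.035,.0365],
       [-.105-da,.1395,.041],[-.105-db,-.1395,.041]]
    L=lid(a,[[-.21,.15,0],[-.21,-.15,0],[-.21,.15,.022],[-.21,-.15,.022],[0,.15,0],[0,-.15,0]])
    W=case2w(x,y,yaw,np.r_[C,L])
    S=proj("side",W); T=proj("scene",W[[0,1,8,9,10,11,6,7]])
    return np.r_[S,T]
m=[Z1(127,225),Z1(560,95),Z1(218,312),Z1(327,285),Z1(437,250),Z1(540,218),Z1(168,316),Z1(573,186),
   Z2(33,165),Z2(490,60),Z2(22,148),Z2(484,38),Z2(80,388),Z2(470,290),
   Z3(403,187),Z3(90,295),Z3(528,235),Z3(152,370),Z3(555,240),Z3(165,400),Z3(373,178),Z3(88,267)]
m=np.array(m)
r=least_squares(lambda q:(pts(q)-m).ravel(),[.6,0,np.pi/2,1.7,.04,.04],loss="soft_l1")
print(r.x,np.degrees(r.x[2])-90); print(np.round(pts(r.x)-m,1).tolist())
for n,uv,z in [("side",(301,365),0.0),("side",(301,353),.062),("side",Z1(625,500),.0),("scene",Z3(245,130),0),("scene",Z3(247,85),.062)]: print(n,pix2w(n,uv,z))
print("scope",pix2w("scene",(370,380),0.02))
x,y,yaw=r.x[:3];print(case2w(x,y,yaw,np.r_[[[-.105,0,.075],[-.115-r.x[4],.0725,.0385],[-.115-r.x[5],-.0725,.0385]],lid(r.x[3],[[-.21,0,.022]])]))
E
python3 fit.py
```

```text
[ 0.53509161 -0.03230161  1.30833131  1.60675474  0.0494666   0.05299798] -15.038137858723545
[[-1.5, -0.1], [0.5, -1.8], [0.5, 0.9], [-0.3, -1.2], [0.3, -0.2], [-0.9, -0.5], [-0.8, -0.6], [0.7, -0.1], [-1.1, -0.7], [0.7, -1.2], [-0.1, -2.3], [-1.5, -0.5], [-1.8, 1.2], [0.1, -1.1], [-0.2, -1.5], [-1.1, -1.1], [3.1, -3.9], [-1.0, -2.5], [-0.6, 1.4], [-1.5, -3.7], [-1.3, -2.5], [-1.4, -1.0]]
side [ 0.39391906 -0.29790189]
side [ 0.39339227 -0.29419174]
side [ 0.52981483 -0.38879821]
scene [ 0.4034202  -0.28320626]
scene [ 0.39772598 -0.28291783]
scope [0.64589645 0.50290065]
[[ 0.50784811 -0.13370571  0.075     ]
 [ 0.42240167 -0.17232479  0.0385    ]
 [ 0.56151965 -0.21335721  0.0385    ]
 [ 0.56999843  0.09762642  0.28407333]]
```

```bash
cat > go.py <<'E'
import sys,numpy as np
from scipy.spatial.transform import Rotation as R
from plant import ctrl
# go.py x y z  (world)  or  go.py c x y z (case frame); tool down with tool x = -case y
x0,y0,yaw=0.5351,-0.0323,1.3083
s=ctrl.get_state(); r=R.from_quat(s["tcp_rot"]); p=s["eef_pos"]
c,sn=np.cos(yaw),np.sin(yaw); d=p[:2]-[x0,y0]
print("t",round(s["time"],2),"p",p.round(4),"case",np.round([c*d[0]+sn*d[1],-sn*d[0]+c*d[1],p[2]],4),"F",s["contact_force"].round(1),"op",round(s["opening"],2),"q",s["qpos"].round(2))
a=sys.argv[1:]
if a:
    if a[0]=='c':
        X,Y,Z=map(float,a[1:4]); t=np.array([x0+c*X-sn*Y,y0+sn*X+c*Y,Z])
    else: t=np.array(list(map(float,a[:3])))
    T=np.array([[sn,-c,0],[-c,-sn,0],[0,0,-1.]]).T  # columns tool x,y,z
    print("target",t.round(3),"xyz",r.inv().apply(t-p).round(4),"dr",(r.inv()*R.from_matrix(T)).as_rotvec().round(4))
E
python3 go.py .5 .38 .4; python3 go.py c -.215 .0725 .3
```

```text
t 0.15 p [0.2342 0.6325 0.1963] case [0.5639 0.4631 0.1963] F [-0.5 -0.   0.5] op 1.0 q [ 1.07  0.29  1.58  0.    1.28 -0.15]
target [0.5  0.38 0.4 ] xyz [-0.1448  0.3369 -0.2035] dr [1.1000e-03 1.8000e-03 1.4785e+00]
t 0.15 p [0.2342 0.6325 0.1963] case [0.5639 0.4631 0.1963] F [-0.5 -0.   0.5] op 1.0 q [ 1.07  0.29  1.58  0.    1.28 -0.15]
target [ 0.409 -0.221  0.3  ] xyz [-0.7398  0.4607 -0.1025] dr [1.1000e-03 1.8000e-03 1.4785e+00]
```

```bash
python3 -m jog '[{"grip":1,"xyz":[0,0,-0.04],"dr":[0,0,0.12]},{"grip":1,"xyz":[0,0,-0.08],"dr":[0,0,0.24]},{"grip":1,"xyz":[0,0.02,-0.115],"dr":[0,0,0.36]},{"grip":1,"xyz":[-0.01,0.05,-0.14],"dr":[0,0,0.48]},{"grip":1,"xyz":[-0.02,0.08,-0.16],"dr":[0,0,0.6]},{"grip":1,"xyz":[-0.035,0.115,-0.175],"dr":[0,0,0.72]},{"grip":1,"xyz":[-0.05,0.15,-0.19],"dr":[0,0,0.84]},{"grip":1,"xyz":[-0.065,0.185,-0.2],"dr":[0,0,0.96]},{"grip":1,"xyz":[-0.08,0.22,-0.203],"dr":[0,0,1.08]},{"grip":1,"xyz":[-0.1,0.255,-0.203],"dr":[0,0,1.2]},{"grip":1,"xyz":[-0.115,0.285,-0.203],"dr":[0,0,1.32]},{"grip":1,"xyz":[-0.13,0.315,-0.203],"dr":[0,0,1.44]}]'; python3 go.py c -.215 .0725 .3
```

```text
time: 1.15
eef_pos: [0.4857, 0.3999, 0.4002]
tcp_rot: [0.993, -0.115, -0.0, 0.0]
contact_force: [-0.6, 0.3, -0.2]
opening: 0.001
t 1.15 p [0.4857 0.3999 0.4002] case [0.4046 0.1599 0.4002] F [-0.6  0.3 -0.2] op 0.0 q [0.53 0.11 1.42 0.   1.61 0.76]
target [ 0.409 -0.221  0.3  ] xyz [0.0675 0.622  0.1003] dr [0.0002 0.0003 0.032 ]
```

```bash
python3 -m jog '[{"grip":1,"xyz":[0.005,0.04,0],"dr":[0,0,0.03]},{"grip":1,"xyz":[0.01,0.08,0],"dr":[0,0,0.032]},{"grip":1,"xyz":[0.015,0.12,0],"dr":[0,0,0.032]},{"grip":1,"xyz":[0.02,0.16,0],"dr":[0,0,0.032]},{"grip":1,"xyz":[0.025,0.2,0],"dr":[0,0,0.032]},{"grip":1,"xyz":[0.03,0.24,0],"dr":[0,0,0.032]},{"grip":1,"xyz":[0.035,0.28,0],"dr":[0,0,0.032]},{"grip":1,"xyz":[0.04,0.32,0],"dr":[0,0,0.032]},{"grip":1,"xyz":[0.045,0.36,0],"dr":[0,0,0.032]},{"grip":1,"xyz":[0.05,0.4,0],"dr":[0,0,0.032]},{"grip":1,"xyz":[0.055,0.44,0.01],"dr":[0,0,0.032]},{"grip":1,"xyz":[0.06,0.48,0.03],"dr":[0,0,0.032]}]'; python3 go.py c -.20 .0725 .15
```

```text
time: 2.15
eef_pos: [0.4369, -0.0791, 0.3741]
tcp_rot: [0.992, -0.128, 0.003, 0.001]
contact_force: [1.4, -0.4, -0.2]
opening: -0.002
t 2.15 p [ 0.4369 -0.0791  0.3741] case [-0.0706  0.0827  0.3741] F [ 1.4 -0.4 -0.2] op -0.0 q [-0.41 -0.33  1.87 -0.    1.6  -0.15]
target [ 0.413 -0.207  0.15 ] xyz [0.0082 0.1292 0.2242] dr [ 0.001  -0.0055  0.0061]
```

```bash
python3 -m jog '[{"grip":1,"xyz":[0.002,0.035,0.01],"dr":[0,0,0.003]},{"grip":1,"xyz":[0.004,0.07,0.025],"dr":[0,0,0.003]},{"grip":1,"xyz":[0.006,0.1,0.045],"dr":[0,0,0.003]},{"grip":1,"xyz":[0.008,0.12,0.07],"dr":[0,0,0.003]},{"grip":1,"xyz":[0.008,0.129,0.1],"dr":[0,0,0.003]},{"grip":1,"xyz":[0.008,0.129,0.135],"dr":[0,0,0.003]},{"grip":1,"xyz":[0.008,0.129,0.17],"dr":[0,0,0.003]},{"grip":1,"xyz":[0.008,0.129,0.2],"dr":[0,0,0.003]},{"grip":1,"xyz":[0.008,0.129,0.22],"dr":[0,0,0.003]},{"grip":1,"xyz":[0.008,0.129,0.224],"dr":[0,0,0.003]}]'; python3 go.py c -.2 .0725 .022
python3 - <<'E'
from h import *
for n in ["side","wrist"]:
    im=ctrl.read_camera(n)[:,:,::-1]
    cv2.imwrite(f"pics/{n}1.png", im)
a=cv2.imread("pics/side1.png")[200:390,190:420]; cv2.imwrite("pics/side1z.png",cv2.resize(a,None,fx=3.2,fy=3.2,interpolation=cv2.INTER_CUBIC))
E
```

```text
time: 2.98
eef_pos: [0.409, -0.2014, 0.1429]
tcp_rot: [0.992, -0.129, -0.004, -0.002]
contact_force: [-0.8, 0.5, 0.1]
opening: 0.002
t 2.98 p [ 0.409  -0.2014  0.1429] case [-0.196   0.0779  0.1429] F [-0.8  0.5  0.1] op 0.0 q [-0.68 -0.15  2.14 -0.    1.16 -0.42]
target [ 0.413 -0.207  0.022] xyz [0.0064 0.0045 0.1208] dr [-0.0038  0.0086  0.0032]
```

View pics/side1z.png

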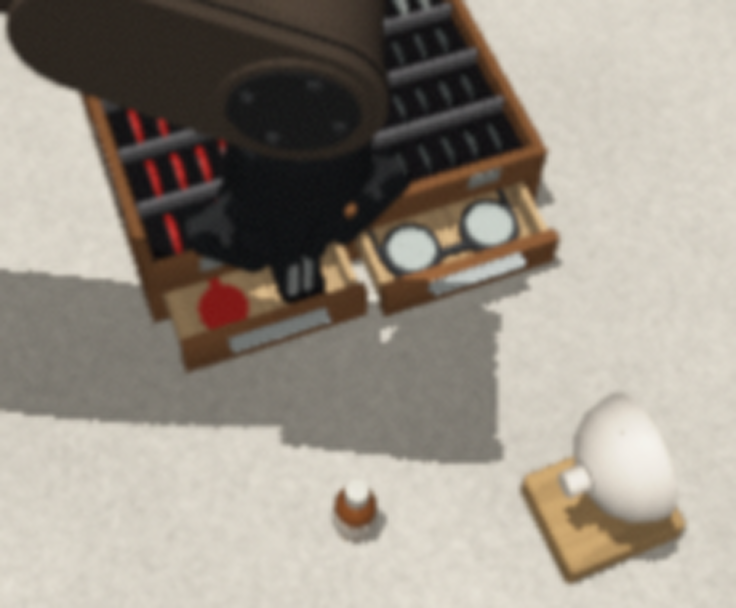

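View pics/wrist1.png

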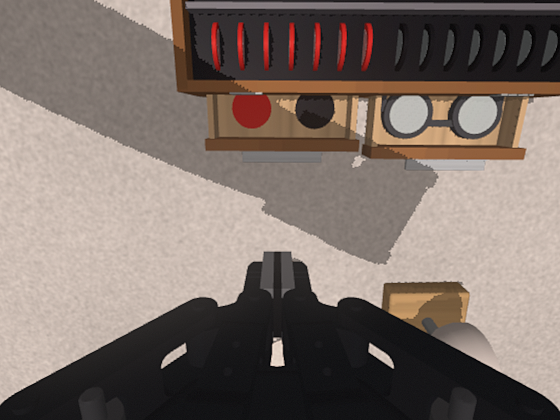

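```bash
cat > wr.py <<'E'
from h import *
from scipy.spatial.transform import Rotation as R
def wpix(uv,z,s):
    c=ctrl.get_calibration("wrist"); q=(np.array(uv)-c["mtx"][:2,2])/c["mtx"][0,0]
    H=c["hand_eye"]; r=R.from_quat(s["tcp_rot"])
    o=r.apply(H[:3,3])+s["eef_pos"]; d=r.apply(H[:3,:3]@np.array([q[0],q[1],1]))
    return o+d*(z-o[2])/d[2]
E
python3 - <<'E'
from wr import *
s=ctrl.get_state()
yaw=1.3083;c,sn=np.cos(yaw),np.sin(yaw)
for uv,z in [((242,161),.0385),((321,161),.0385),((405,169),.0385),((485,169),.0385),((177,94),.075),((205,150),.0385)]:
    w=wpix(uv,z,s); d=w[:2]-[.5351,-.0323]; print(uv,w.round(4),"case",np.round([c*d[0]+sn*d[1],-sn*d[0]+c*d[1]],4))
E
```

```text
(242, 161) [ 0.3901 -0.1629  0.0385] case [-0.1638  0.1061]
(321, 161) [ 0.4589 -0.1811  0.0385] case [-0.1635  0.0349]
(405, 169) [ 0.531  -0.2077  0.0385] case [-0.1705 -0.0415]
(485, 169) [ 0.6011 -0.2262  0.0385] case [-0.1702 -0.1141]
(177, 94) [ 0.3631 -0.0991  0.075 ] case [-0.1092  0.1488]
(205, 150) [ 0.361  -0.1451  0.0385] case [-0.1541  0.1388]
```

```bash
python3 -m jog '[{"grip":1,"xyz":[0.003,0.005,0.025],"dr":[0,0.004,0]},{"grip":1,"xyz":[0.006,0.007,0.05],"dr":[0,0.004,0]},{"grip":1,"xyz":[0.006,0.007,0.08],"dr":[0,0.004,0]},{"grip":1,"xyz":[0.006,0.007,0.1],"dr":[0,0.004,0]},{"grip":1,"xyz":[0.006,0.007,0.11],"dr":[0,0.004,0]},{"grip":1,"xyz":[0.006,0.007,0.117],"dr":[0,0.004,0]},{"grip":1,"xyz":[0.006,0.007,0.117],"dr":[0,0.004,0]}]'; python3 go.py c -.16 .0725 .022
```

```text
time: 3.67
eef_pos: [0.4164, -0.2122, 0.0313]
tcp_rot: [0.992, -0.129, 0.002, 0.0]
contact_force: [0.9, 0.1, 0.4]
opening: -0.004
t 3.67 p [ 0.4164 -0.2122  0.0313] case [-0.2045  0.0679  0.0313] F [0.9 0.1 0.4] op -0.0 q [-0.69  0.04  2.2   0.    0.9  -0.43]
target [ 0.424 -0.168  0.022] xyz [-0.0044 -0.0446  0.0093] dr [ 0.0002 -0.0044  0.0036]
```

```bash
python3 -m jog '[{"grip":1,"xyz":[-0.001,-0.006,0.004],"dr":[0,0,0]},{"grip":1,"xyz":[-0.002,-0.011,0.006],"dr":[0,0,0]},{"grip":1,"xyz":[-0.003,-0.016,0.006],"dr":[0,0,0]},{"grip":1,"xyz":[-0.004,-0.021,0.006],"dr":[0,0,0]},{"grip":1,"xyz":[-0.004,-0.026,0.006],"dr":[0,0,0]},{"grip":1,"xyz":[-0.004,-0.031,0.006],"dr":[0,0,0]},{"grip":1,"xyz":[-0.004,-0.036,0.006],"dr":[0,0,0]},{"grip":1,"xyz":[-0.004,-0.041,0.006],"dr":[0,0,0]},{"grip":1,"xyz":[-0.004,-0.046,0.006],"dr":[0,0,0]},{"grip":1,"xyz":[-0.004,-0.051,0.006],"dr":[0,0,0]},{"grip":1,"xyz":[-0.004,-0.056,0.006],"dr":[0,0,0]},{"grip":1,"xyz":[-0.004,-0.06,0.006],"dr":[0,0,0]}]'; python3 go.py c -.13 .0725 .022
```

```text
time: 4.67
eef_pos: [0.4276, -0.1523, 0.0249]
tcp_rot: [0.992, -0.129, 0.002, 0.0]
contact_force: [0.1, -0.8, -0.1]
opening: 0.0
t 4.67 p [ 0.4276 -0.1523  0.0249] case [-0.1438  0.0727  0.0249] F [ 0.1 -0.8 -0.1] op 0.0 q [-0.57  0.02  2.23  0.    0.89 -0.31]
target [ 0.431 -0.139  0.022] xyz [ 0.0002 -0.0138  0.0029] dr [-0.0001 -0.0039  0.0037]
```

```bash
python3 -m jog '[{"grip":1,"xyz":[0,-0.002,0],"dr":[0,0,0]},{"grip":1,"xyz":[0,-0.004,0],"dr":[0,0,0]},{"grip":1,"xyz":[0,-0.005,0],"dr":[0,0,0]},{"grip":1,"xyz":[0,-0.006,0],"dr":[0,0,0]},{"grip":1,"xyz":[0,-0.007,0],"dr":[0,0,0]},{"grip":1,"xyz":[0,-0.008,0],"dr":[0,0,0]}]'; python3 go.py
python3 - <<'E'
from h import *
im=ctrl.read_camera("side")[:,:,::-1]
a=im[200:390,190:420]; cv2.imwrite("pics/side2z.png",cv2.resize(a,None,fx=3.2,fy=3.2,interpolation=cv2.INTER_CUBIC))
im=ctrl.read_camera("wrist")[:,:,::-1];cv2.imwrite("pics/wrist2.png",im)
E
```

```text
time: 5.17
eef_pos: [0.4295, -0.1452, 0.0249]
tcp_rot: [0.992, -0.129, 0.002, 0.0]
contact_force: [0.7, -0.2, -0.3]
opening: 0.002
t 5.17 p [ 0.4295 -0.1452  0.0249] case [-0.1364  0.0727  0.0249] F [ 0.7 -0.2 -0.3] op 0.0 q [-0.55  0.02  2.23  0.    0.89 -0.29]
```

View pics/side2z.png

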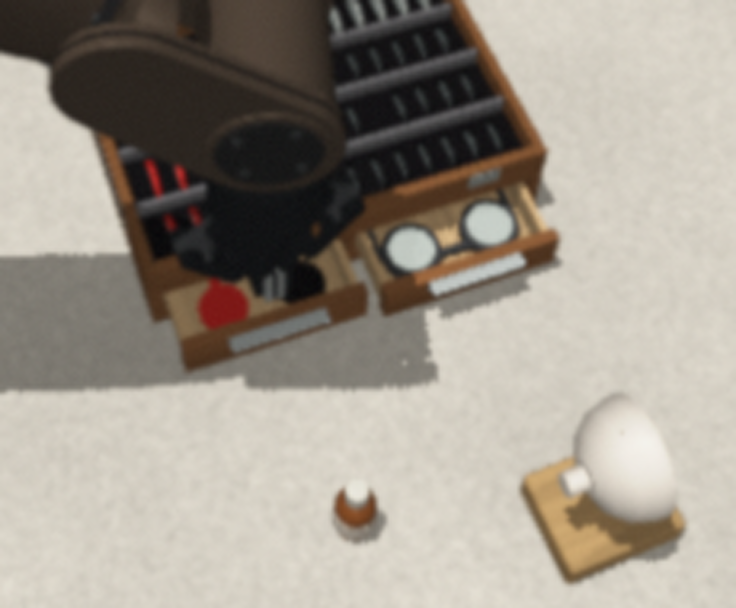

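View pics/wrist2.png

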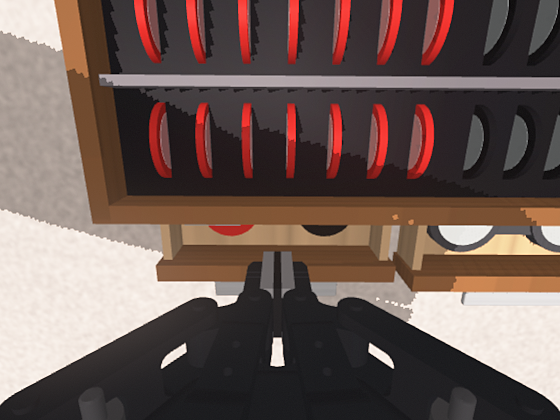

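Run:
```python
from wr import *
s=ctrl.get_state(); P=s["eef_pos"]
for z in (P[2],.05,.08,.12):
    p=proj("side",[[P[0],P[1],z]])[0]; print(z,p,(p-[190,200])*3.2)
yaw=1.3083
print((proj("side",case2w(.5351,-.0323,yaw,[[-.163,.0725,.0385],[-.154,.1395,.041],[-.154,.0055,.041]]))-[190,200])*3.2)
c=ctrl.get_calibration("wrist");H=np.linalg.inv(c["hand_eye"])
print((H[:3,3]/H[2,3]*c["mtx"][0,0])[:2]+c["mtx"][:2,2])
```

```text
0.02486672423288143 [273.77194379 296.68452319] [268.07022012 309.39047422]
0.05 [273.6831289  291.31906168] [267.78601247 292.22099738]
0.08 [273.57261256 284.61016471] [267.43236019 270.75252707]
0.12 [273.41708581 275.10739296] [266.9346746  240.34365746]
[[281.11877996 333.18271716]
 [182.68367662 350.39742376]
 [367.97715217 290.65706756]]
[275.38493094 242.08310812]
```

```bash
python3 - <<'E'
from wr import *
s=ctrl.get_state()
yaw=1.3083;c,sn=np.cos(yaw),np.sin(yaw)
for uv,z in [((216,294),.0385),((336,294),.0385),((277,252),.025),((277,252),.05),((462,304),.0385),((157,280),.041),((157,262),.041),((93,222),.075)]:
    w=wpix(uv,z,s); d=w[:2]-[.5351,-.0323]; print(uv,z,w.round(4),"case",np.round([c*d[0]+sn*d[1],-sn*d[0]+c*d[1]],4))
E
python3 go.py
```

```text
(216, 294) 0.0385 [ 0.3889 -0.1623  0.0385] case [-0.1635  0.1075]
(336, 294) 0.0385 [ 0.4569 -0.1805  0.0385] case [-0.1634  0.0371]
(277, 252) 0.025 [ 0.4288 -0.1516  0.025 ] case [-0.1428  0.0717]
(277, 252) 0.05 [ 0.4316 -0.1405  0.05  ] case [-0.1314  0.0719]
(462, 304) 0.0385 [ 0.528  -0.2066  0.0385] case [-0.1702 -0.0384]
(157, 280) 0.041 [ 0.3603 -0.1436  0.041 ] case [-0.1529  0.14  ]
(157, 262) 0.041 [ 0.3643 -0.1331  0.041 ] case [-0.1416  0.1388]
(93, 222) 0.075 [ 0.3628 -0.096   0.075 ] case [-0.1062  0.1499]
t 5.27 p [ 0.4295 -0.1451  0.0249] case [-0.1363  0.0727  0.0249] F [ 0.2  1.5 -0. ] op -0.0 q [-0.55  0.02  2.23  0.    0.89 -0.29]
```

Run:
```python
from h import *
im=ctrl.read_camera("side")[:,:,::-1]
a=im[260:330,235:325]; cv2.imwrite("pics/side3z.png",cv2.resize(a,None,fx=8,fy=8,interpolation=cv2.INTER_CUBIC))
a=cv2.imread("pics/wrist2.png")[200:320,200:360]; cv2.imwrite("pics/wrist2z.png",cv2.resize(a,None,fx=4.5,fy=4.5,interpolation=cv2.INTER_CUBIC))
```

```text
(no output)
```

View pics/side3z.png

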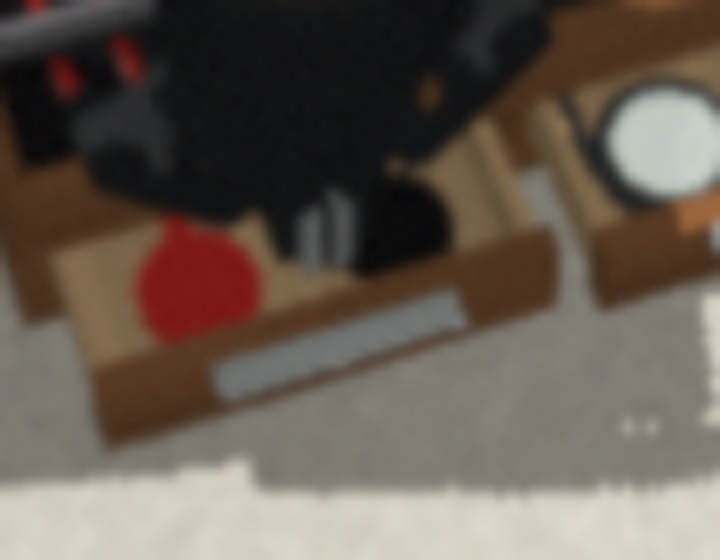

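View pics/wrist2z.png

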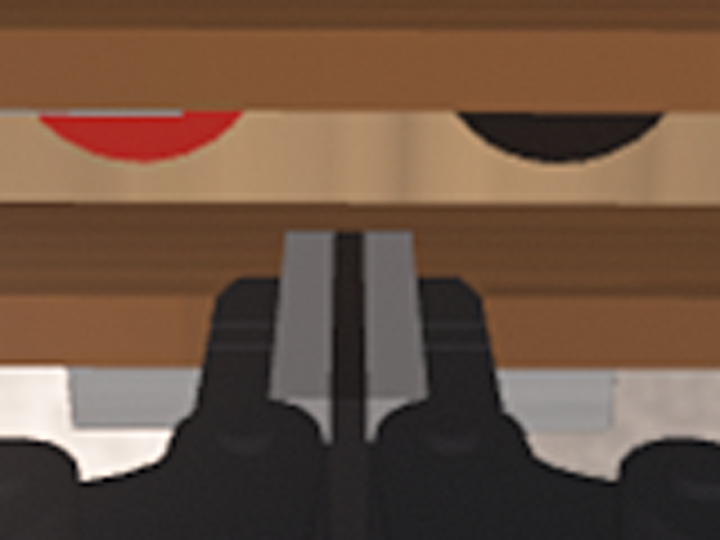

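```bash
python3 -m jog '[{"grip":1,"xyz":[0,0.015,-0.004],"dr":[0,0,0]},{"grip":1,"xyz":[0,0.035,-0.004],"dr":[0,0,0]},{"grip":1,"xyz":[0,0.055,-0.004],"dr":[0,0,0]},{"grip":1,"xyz":[0,0.066,0],"dr":[0,0,0]},{"grip":1,"xyz":[0,0.066,0.002],"dr":[0,0,0]},{"grip":1,"xyz":[0,0.066,0.002],"dr":[0,0,0]}]'; python3 go.py;python3 - <<'E'
from h import *
im=ctrl.read_camera("side")[:,:,::-1]
a=im[260:380,235:335]; cv2.imwrite("pics/side4z.png",cv2.resize(a,None,fx=5,fy=5,interpolation=cv2.INTER_CUBIC))
im=ctrl.read_camera("wrist")[:,:,::-1]; cv2.imwrite("pics/wrist4.png",im)
im=ctrl.read_camera("scene")[:,:,::-1]
a=im[100:220,180:330]; cv2.imwrite("pics/scene4z.png",cv2.resize(a,None,fx=5,fy=5,interpolation=cv2.INTER_CUBIC))
P=ctrl.get_state()["eef_pos"]
for z in (P[2],.05): print((proj("side",[[P[0],P[1],z]])[0]-[235,260])*5,(proj("scene",[[P[0],P[1],z]])[0]-[180,100])*5)
E
```

```text
time: 5.82
eef_pos: [0.412, -0.2086, 0.0221]
tcp_rot: [0.992, -0.13, 0.001, -0.0]
contact_force: [-0.0, -0.3, -0.3]
opening: -0.004
t 5.82 p [ 0.412  -0.2086  0.0221] case [-0.2022  0.0732  0.0221] F [-0.  -0.3 -0.3] op -0.0 q [-0.69  0.04  2.21  0.    0.89 -0.43]
[243.2628077  314.09684289] [455.40086707 289.43192353]
[243.93143307 286.76645622] [454.34858779 263.04326858]
```

View pics/side4z.png

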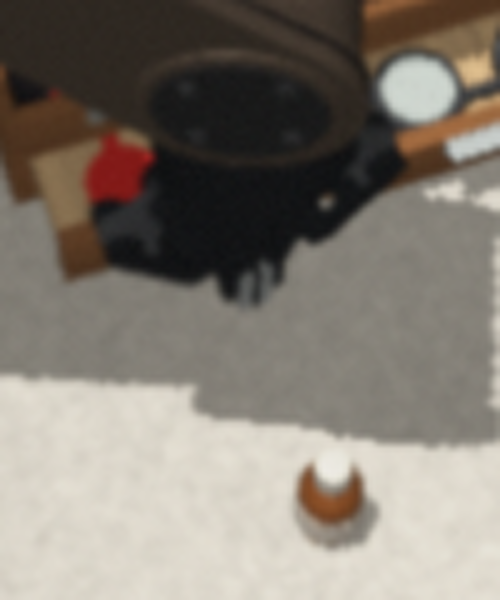

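View pics/wrist4.png

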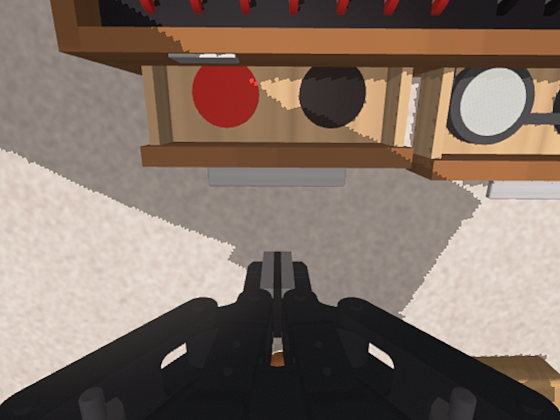

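View pics/scene4z.png

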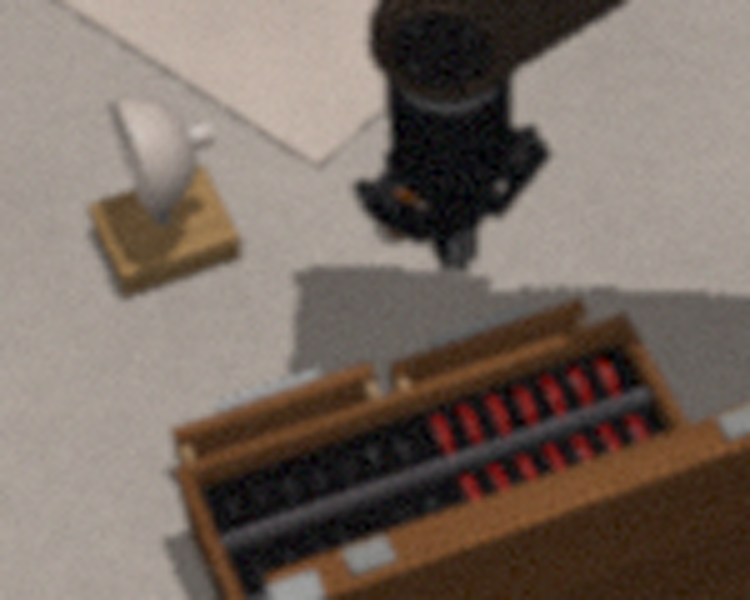

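```bash
python3 -m jog '[{"grip":1,"xyz":[0,0,0.005],"dr":[0,0,0]},{"grip":1,"xyz":[0,0,0.01],"dr":[0,0,0]},{"grip":1,"xyz":[0,0,0.013],"dr":[0,0,0]},{"grip":1,"xyz":[0,0,0.015],"dr":[0,0,0]},{"grip":1,"xyz":[0,0,0.016],"dr":[0,0,0]}]'; python3 go.py;python3 - <<'E'
from h import *
im=ctrl.read_camera("side")[:,:,::-1]
a=im[260:380,235:335]; cv2.imwrite("pics/side5z.png",cv2.resize(a,None,fx=5,fy=5,interpolation=cv2.INTER_CUBIC))
E
```

```text
time: 6.38
eef_pos: [0.4124, -0.2085, 0.0062]
tcp_rot: [0.992, -0.129, 0.002, -0.0]
contact_force: [-0.4, 0.3, -0.5]
opening: 0.001
t 6.38 p [ 0.4124 -0.2085  0.0062] case [-0.202   0.0728  0.0062] F [-0.4  0.3 -0.5] op 0.0 q [-0.69  0.07  2.22  0.    0.85 -0.43]
```

View pics/side5z.png

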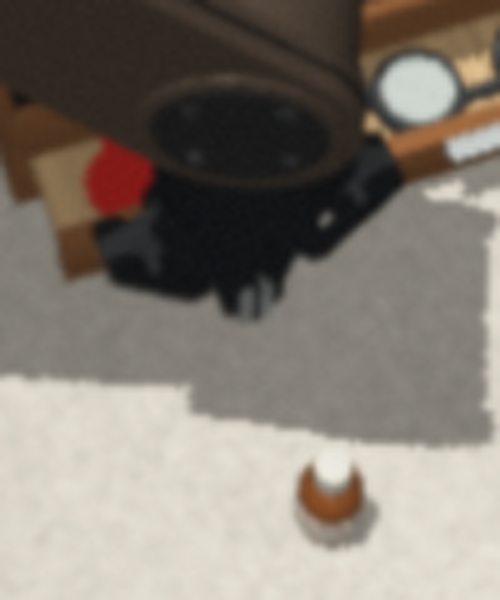

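```bash
python3 -m jog '[{"grip":1,"xyz":[0,-0.008,0.002],"dr":[0.06,0,0]},{"grip":1,"xyz":[0,-0.015,0.003],"dr":[0.12,0,0]},{"grip":1,"xyz":[0,-0.02,0.004],"dr":[0.18,0,0]},{"grip":1,"xyz":[0,-0.025,0.004],"dr":[0.25,0,0]},{"grip":1,"xyz":[0,-0.03,0.004],"dr":[0.25,0,0]},{"grip":1,"xyz":[0,-0.034,0.004],"dr":[0.25,0,0]},{"grip":1,"xyz":[0,-0.038,0.004],"dr":[0.25,0,0]},{"grip":1,"xyz":[0,-0.042,0.004],"dr":[0.25,0,0]},{"grip":1,"xyz":[0,-0.046,0.004],"dr":[0.25,0,0]},{"grip":1,"xyz":[0,-0.05,0.004],"dr":[0.25,0,0]}]'; python3 go.py;python3 - <<'E'
from h import *
im=ctrl.read_camera("side")[:,:,::-1]
a=im[240:360,235:355]; cv2.imwrite("pics/side6z.png",cv2.resize(a,None,fx=5,fy=5,interpolation=cv2.INTER_CUBIC))
im=ctrl.read_camera("wrist")[:,:,::-1]; cv2.imwrite("pics/wrist6.png",im)
E
```

```text
time: 7.27
eef_pos: [0.4257, -0.1602, 0.0031]
tcp_rot: [0.984, -0.127, 0.018, -0.123]
contact_force: [-0.5, -1.2, -0.0]
opening: 0.003
t 7.27 p [ 0.4257 -0.1602  0.0031] case [-0.1519  0.0725  0.0031] F [-0.5 -1.2 -0. ] op 0.0 q [-0.73  0.11  2.21  0.27  0.95 -0.64]
```

View pics/side6z.png

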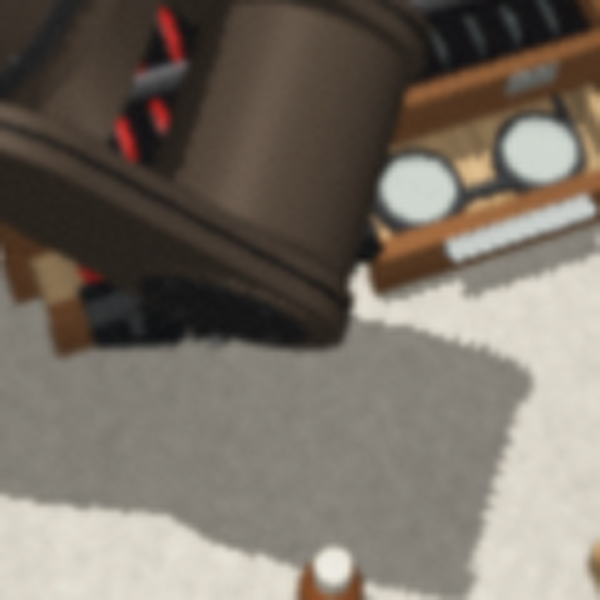

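View pics/wrist6.png

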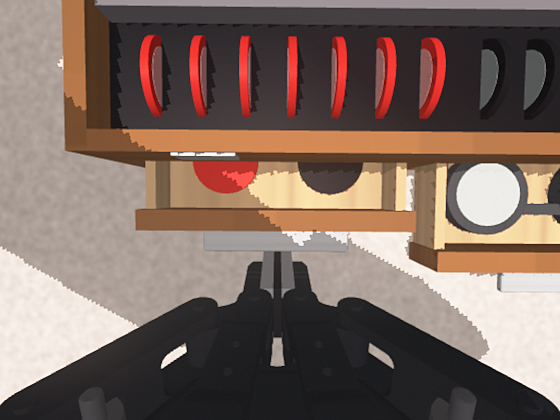

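```bash
cat > dr.py <<'E'
import sys
from wr import *
s=ctrl.get_state(); yaw=1.3083;c,sn=np.cos(yaw),np.sin(yaw)
for a in sys.argv[1:]:
    u,v,z=map(float,a.split(","))
    w=wpix((u,v),z,s); d=w[:2]-[.5351,-.0323]; print((u,v,z),"case",np.round([c*d[0]+sn*d[1],-sn*d[0]+c*d[1]],4))
E
python3 dr.py 204,250,.0385 340,250,.0385 500,291,.0385 135,230,.041 67,152,.075
```

```text
(204.0, 250.0, 0.0385) case [-0.15    0.1075]
(340.0, 250.0, 0.0385) case [-0.1497  0.0408]
(500.0, 291.0, 0.0385) case [-0.1699 -0.0389]
(135.0, 230.0, 0.041) case [-0.14  0.14]
(67.0, 152.0, 0.075) case [-0.1075  0.1495]
```

```bash
python3 -m jog '[{"grip":1,"xyz":[0,-0.003,0.0007],"dr":[0,0,0]},{"grip":1,"xyz":[0,-0.006,0.0015],"dr":[0,0,0]},{"grip":1,"xyz":[0,-0.009,0.0022],"dr":[0,0,0]},{"grip":1,"xyz":[0,-0.012,0.003],"dr":[0,0,0]},{"grip":1,"xyz":[0,-0.015,0.0037],"dr":[0,0,0]},{"grip":1,"xyz":[0,-0.018,0.0045],"dr":[0,0,0]},{"grip":1,"xyz":[0,-0.02,0.005],"dr":[0,0,0]},{"grip":1,"xyz":[0,-0.022,0.0055],"dr":[0,0,0]},{"grip":1,"xyz":[0,-0.024,0.006],"dr":[0,0,0]},{"grip":1,"xyz":[0,-0.026,0.0065],"dr":[0,0,0]},{"grip":1,"xyz":[0,-0.027,0.0068],"dr":[0,0,0]}]'; python3 go.py;python3 - <<'E'
from h import *
im=ctrl.read_camera("wrist")[:,:,::-1]; cv2.imwrite("pics/wrist7.png",im)
E
```

```text
time: 8.28
eef_pos: [0.4328, -0.1335, 0.003]
tcp_rot: [0.984, -0.128, 0.018, -0.123]
contact_force: [0.4, -2.0, -0.0]
opening: -0.002
t 8.28 p [ 0.4328 -0.1335  0.003 ] case [-0.1243  0.0725  0.003 ] F [ 0.4 -2.  -0. ] op -0.0 q [-0.67  0.1   2.22  0.29  0.94 -0.6 ]
```

View pics/wrist7.png

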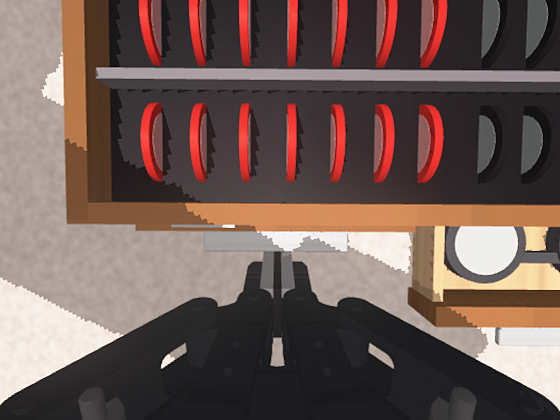

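```bash
python3 -m jog '[{"grip":1,"xyz":[0,-0.001,0.0002],"dr":[0,0,0]},{"grip":1,"xyz":[0,-0.002,0.0005],"dr":[0,0,0]},{"grip":1,"xyz":[0,-0.003,0.0007],"dr":[0,0,0]},{"grip":1,"xyz":[0,-0.004,0.001],"dr":[0,0,0]},{"grip":1,"xyz":[0,-0.004,0.001],"dr":[0,0,0]}]'; python3 -m jog '[{"grip":1,"xyz":[0,-0.0007,0.0002],"dr":[0,0,0]},{"grip":1,"xyz":[0,-0.0014,0.0004],"dr":[0,0,0]}]'
```

```text
time: 8.75
eef_pos: [0.4338, -0.1296, 0.0031]
tcp_rot: [0.984, -0.128, 0.018, -0.123]
contact_force: [0.5, -1.9, 0.3]
opening: 0.001
time: 8.92
eef_pos: [0.4342, -0.1284, 0.003]
tcp_rot: [0.984, -0.128, 0.018, -0.123]
contact_force: [0.6, -2.8, 0.7]
opening: -0.004
```

```bash
python3 -m jog '[{"grip":1,"xyz":[0,-0.0007,0.0002],"dr":[0,0,0]},{"grip":1,"xyz":[0,-0.001,0.0003],"dr":[0,0,0]}]'; python3 go.py;python3 - <<'E'
from h import *
im=ctrl.read_camera("wrist")[:,:,::-1]; cv2.imwrite("pics/wrist8.png",im)
cv2.imwrite("pics/wrist8z.png",cv2.resize(im[150:280,60:260],None,fx=4,fy=4,interpolation=cv2.INTER_CUBIC))
E
```

```text
time: 9.08
eef_pos: [0.4345, -0.1275, 0.003]
tcp_rot: [0.984, -0.128, 0.018, -0.123]
contact_force: [-0.1, -4.1, 1.3]
opening: 0.004
t 9.08 p [ 0.4345 -0.1275  0.003 ] case [-0.1181  0.0725  0.003 ] F [-0.1 -4.1  1.3] op 0.0 q [-0.66  0.09  2.22  0.29  0.94 -0.59]
```

View pics/wrist8z.png

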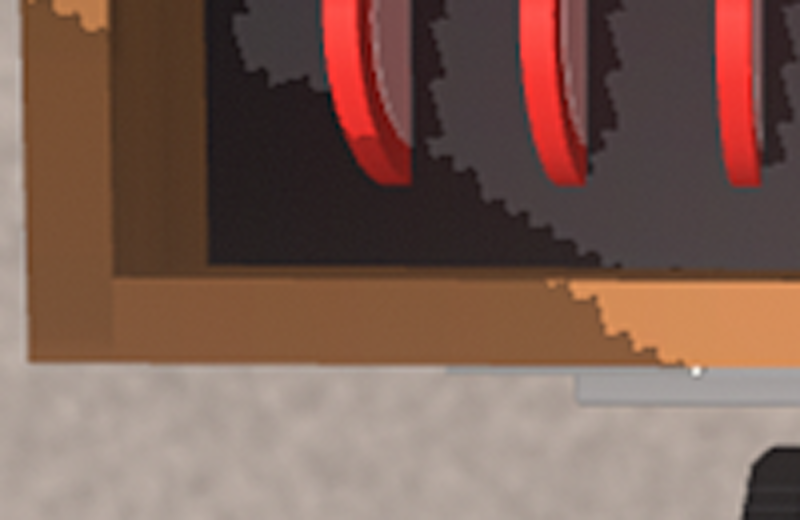

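```bash
python3 -m jog '[{"grip":1,"xyz":[0,-0.0008,0.0002],"dr":[0,0,0]},{"grip":1,"xyz":[0,-0.0008,0.0002],"dr":[0,0,0]}]'; python3 go.py; python3 dr.py 204,251,.0385 67,240,.075
```

```text
time: 9.3
eef_pos: [0.4345, -0.1275, 0.003]
tcp_rot: [0.984, -0.127, 0.018, -0.122]
contact_force: [-1.8, -5.3, 0.7]
opening: 0.001
t 9.3 p [ 0.4345 -0.1275  0.003 ] case [-0.118   0.0724  0.003 ] F [-1.8 -5.3  0.7] op 0.0 q [-0.66  0.09  2.22  0.29  0.94 -0.58]
(204.0, 251.0, 0.0385) case [-0.117   0.1075]
(67.0, 240.0, 0.075) case [-0.1065  0.1502]
```

Run:
```python
from h import *
Z1=lambda u,v:(200+u/3.5,220+v/3.5); yaw=1.3083;c,sn=np.cos(yaw),np.sin(yaw)
for uv,z in [((537,462),.02),((588,556),.02),((712,500),.02),((640,362),.131),((645,430),.09),((705,440),.09),((595,420),.09)]:
    w=pix2w("side",Z1(*uv),z); d=w-[.5351,-.0323]; print(uv,z,w.round(3),np.round([c*d[0]+sn*d[1],-sn*d[0]+c*d[1]],3))
```

```text
(537, 462) 0.02 [ 0.495 -0.344] [-0.311 -0.042]
(588, 556) 0.02 [ 0.482 -0.404] [-0.372 -0.046]
(712, 500) 0.02 [ 0.564 -0.422] [-0.369 -0.129]
(640, 362) 0.131 [ 0.537 -0.357] [-0.313 -0.086]
(645, 430) 0.09 [ 0.531 -0.38 ] [-0.336 -0.086]
(705, 440) 0.09 [ 0.554 -0.403] [-0.354 -0.115]
(595, 420) 0.09 [ 0.512 -0.359] [-0.321 -0.062]
```

```bash
python3 -m jog '[{"grip":1,"xyz":[0,0.015,-0.0037],"dr":[0,0,0]},{"grip":1,"xyz":[0,0.035,-0.0087],"dr":[0,0,0]},{"grip":1,"xyz":[0,0.055,-0.0137],"dr":[0,0,0]},{"grip":1,"xyz":[0.01,0.067,-0.017],"dr":[0,0,0]},{"grip":1,"xyz":[0.035,0.067,-0.017],"dr":[0,0,0]},{"grip":1,"xyz":[0.06,0.067,-0.017],"dr":[0,0,0]},{"grip":1,"xyz":[0.085,0.067,-0.017],"dr":[0,0,0]},{"grip":1,"xyz":[0.11,0.067,-0.017],"dr":[0,0,0]},{"grip":1,"xyz":[0.13,0.067,-0.017],"dr":[0,0,0]},{"grip":1,"xyz":[0.145,0.067,-0.017],"dr":[0,0,0]},{"grip":1,"xyz":[0.145,0.067,-0.017],"dr":[0,0,0]}]'; python3 go.py
python3 - <<'E'
from h import *
im=ctrl.read_camera("wrist")[:,:,::-1]; cv2.imwrite("pics/wrist9.png",im)
im=ctrl.read_camera("side")[:,:,::-1]; cv2.imwrite("pics/side9z.png",cv2.resize(im[200:390,190:420],None,fx=3.2,fy=3.2,interpolation=cv2.INTER_CUBIC))
E
```

```text
time: 10.22
eef_pos: [0.5588, -0.2301, 0.0032]
tcp_rot: [0.984, -0.127, 0.018, -0.124]
contact_force: [0.0, -0.4, -0.1]
opening: -0.0
t 10.22 p [ 0.5588 -0.2301  0.0032] case [-0.1849 -0.0743  0.0032] F [ 0.  -0.4 -0.1] op -0.0 q [-0.67  0.4   1.84  0.27  1.02 -0.57]
```

View pics/wrist9.png

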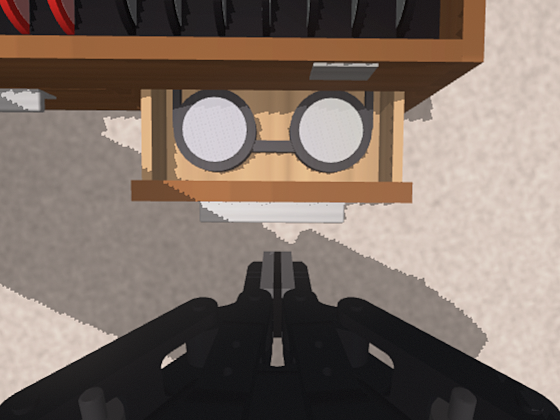

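View pics/side9z.png

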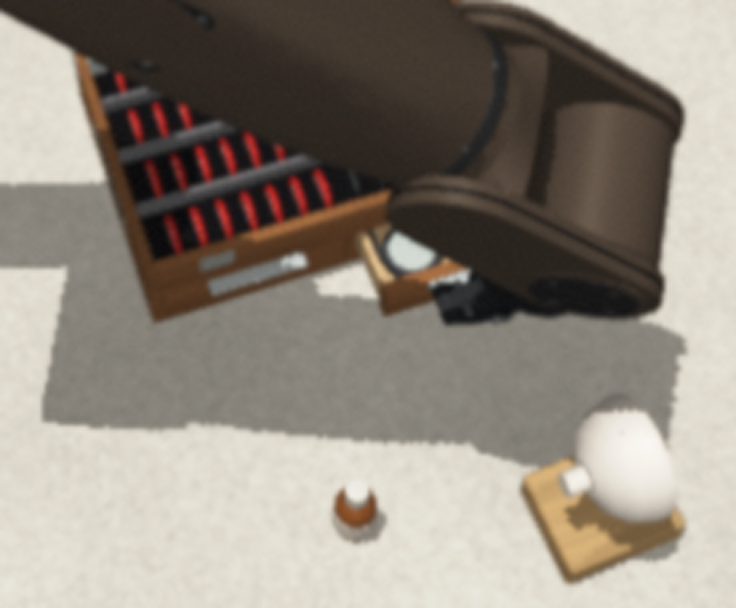

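```bash
python3 -m jog '[{"grip":1,"xyz":[0,-0.005,0.0012],"dr":[0,0,0]},{"grip":1,"xyz":[0,-0.01,0.0025],"dr":[0,0,0]},{"grip":1,"xyz":[0,-0.014,0.0035],"dr":[0,0,0]},{"grip":1,"xyz":[0,-0.018,0.0045],"dr":[0,0,0]},{"grip":1,"xyz":[0,-0.023,0.0057],"dr":[0,0,0]},{"grip":1,"xyz":[0,-0.028,0.007],"dr":[0,0,0]},{"grip":1,"xyz":[0,-0.033,0.0082],"dr":[0,0,0]},{"grip":1,"xyz":[0,-0.038,0.0095],"dr":[0,0,0]},{"grip":1,"xyz":[0,-0.043,0.0107],"dr":[0,0,0]},{"grip":1,"xyz":[0,-0.047,0.0117],"dr":[0,0,0]},{"grip":1,"xyz":[0,-0.051,0.0127],"dr":[0,0,0]},{"grip":1,"xyz":[0,-0.054,0.0135],"dr":[0,0,0]}]'; python3 go.py
python3 -m jog '[{"grip":1,"xyz":[0,-0.002,0.0005],"dr":[0,0,0]},{"grip":1,"xyz":[0,-0.003,0.0007],"dr":[0,0,0]},{"grip":1,"xyz":[0,-0.004,0.001],"dr":[0,0,0]},{"grip":1,"xyz":[0,-0.005,0.0012],"dr":[0,0,0]}]'; python3 go.py
```

```text
time: 11.32
eef_pos: [0.5713, -0.1761, 0.0037]
tcp_rot: [0.984, -0.128, 0.018, -0.123]
contact_force: [-1.6, -2.1, 0.1]
opening: 0.003
t 11.32 p [ 0.5713 -0.1761  0.0037] case [-0.1294 -0.0723  0.0037] F [-1.6 -2.1  0.1] op 0.0 q [-0.58  0.37  1.87  0.29  0.99 -0.49]
time: 11.65
eef_pos: [0.5726, -0.1717, 0.0037]
tcp_rot: [0.984, -0.128, 0.018, -0.123]
contact_force: [-1.3, -2.0, 0.1]
opening: -0.001
t 11.65 p [ 0.5726 -0.1717  0.0037] case [-0.1249 -0.0724  0.0037] F [-1.3 -2.   0.1] op -0.0 q [-0.58  0.37  1.88  0.29  0.99 -0.49]
```

```bash
python3 -m jog '[{"grip":1,"xyz":[0,-0.0015,0.0004],"dr":[0,0,0]},{"grip":1,"xyz":[0,-0.003,0.0007],"dr":[0,0,0]},{"grip":1,"xyz":[0,-0.0045,0.0011],"dr":[0,0,0]}]'; python3 -m jog '[{"grip":1,"xyz":[0,-0.001,0.0002],"dr":[0,0,0]},{"grip":1,"xyz":[0,-0.0015,0.0003],"dr":[0,0,0]}]';  python3 go.py
```

```text
time: 11.9
eef_pos: [0.5738, -0.1672, 0.0038]
tcp_rot: [0.984, -0.128, 0.018, -0.123]
contact_force: [-1.8, -1.0, -0.1]
opening: 0.004
time: 12.07
eef_pos: [0.5743, -0.1656, 0.0039]
tcp_rot: [0.984, -0.128, 0.018, -0.123]
contact_force: [-1.3, -1.2, -1.2]
opening: -0.003
t 12.07 p [ 0.5743 -0.1656  0.0039] case [-0.1186 -0.0724  0.0039] F [-1.3 -1.2 -1.2] op -0.0 q [-0.57  0.37  1.88  0.29  0.99 -0.48]
```

```bash
python3 -m jog '[{"grip":1,"xyz":[0,-0.001,0.0002],"dr":[0,0,0]},{"grip":1,"xyz":[0,-0.001,0.0002],"dr":[0,0,0]}]'; python3 -m jog '[{"grip":1,"xyz":[0,-0.001,0.0002],"dr":[0,0,0]},{"grip":1,"xyz":[0,-0.001,0.0002],"dr":[0,0,0]}]'; python3 go.py
python3 - <<'E'
from h import *
im=ctrl.read_camera("wrist")[:,:,::-1]; cv2.imwrite("pics/wrist10.png",im)
E
```

```text
time: 12.23
eef_pos: [0.5745, -0.1651, 0.0039]
tcp_rot: [0.984, -0.128, 0.018, -0.123]
contact_force: [-2.0, -3.1, -0.4]
opening: 0.004
time: 12.4
eef_pos: [0.5745, -0.165, 0.0039]
tcp_rot: [0.984, -0.128, 0.018, -0.122]
contact_force: [-2.9, -4.8, -0.1]
opening: -0.001
t 12.4 p [ 0.5745 -0.165   0.0039] case [-0.1179 -0.0725  0.0039] F [-2.9 -4.8 -0.1] op -0.0 q [-0.56  0.37  1.88  0.29  0.98 -0.48]
```

View pics/wrist10.png

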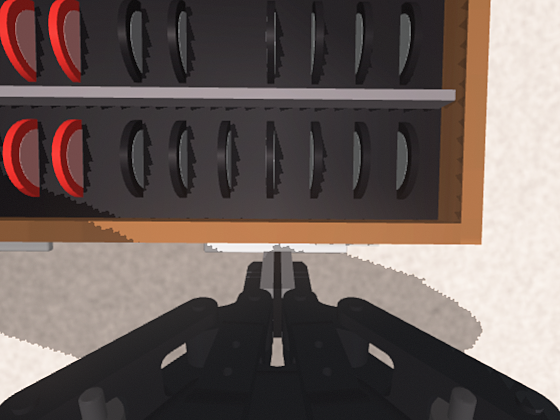

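```bash
python3 -m jog '[{"grip":1,"xyz":[0,0.012,-0.003],"dr":[0,0,0]},{"grip":1,"xyz":[0,0.03,-0.0075],"dr":[0,0,0]},{"grip":1,"xyz":[0,0.035,-0.02],"dr":[0,0,0]},{"grip":1,"xyz":[0,0.027,-0.05],"dr":[0,0,0]},{"grip":1,"xyz":[0,0.018,-0.085],"dr":[-0.05,0,0]},{"grip":1,"xyz":[0,0.009,-0.12],"dr":[-0.1,0,0]},{"grip":1,"xyz":[0,0,-0.155],"dr":[-0.15,0,0]},{"grip":1,"xyz":[0,-0.009,-0.19],"dr":[-0.2,0,0]},{"grip":1,"xyz":[0,-0.018,-0.225],"dr":[-0.25,0,0]},{"grip":1,"xyz":[0,-0.027,-0.26],"dr":[-0.25,0,0]},{"grip":1,"xyz":[0,-0.036,-0.295],"dr":[-0.25,0,0]},{"grip":1,"xyz":[0,-0.045,-0.33],"dr":[-0.25,0,0]}]'; python3 go.py c .19 0 .38
python3 - <<'E'
from h import *
im=ctrl.read_camera("side")[:,:,::-1]; cv2.imwrite("pics/side11.png",im)
E
```

```text
time: 13.45
eef_pos: [0.5633, -0.1991, 0.3379]
tcp_rot: [0.992, -0.129, 0.003, -0.0]
contact_force: [1.0, -0.8, 0.8]
opening: 0.003
t 13.45 p [ 0.5633 -0.1991  0.3379] case [-0.1538 -0.0706  0.3379] F [ 1.  -0.8  0.8] op 0.0 q [-0.51  0.04  1.6   0.    1.49 -0.25]
target [0.584 0.151 0.38 ] xyz [-0.069  -0.3441 -0.042 ] dr [-0.0014 -0.0051  0.0038]
```

View pics/side11.png

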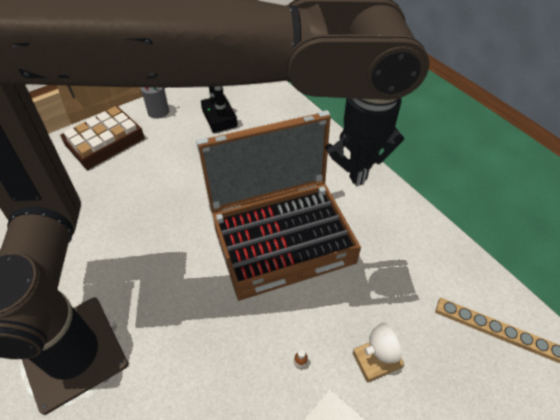

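```bash
python3 -m jog '[{"grip":1,"xyz":[-0.01,-0.005,-0.03],"dr":[0,0,0]},{"grip":1,"xyz":[-0.02,-0.03,-0.042],"dr":[0,0,0]},{"grip":1,"xyz":[-0.03,-0.065,-0.045],"dr":[0,0,0]},{"grip":1,"xyz":[-0.04,-0.1,-0.045],"dr":[0,0,0]},{"grip":1,"xyz":[-0.05,-0.135,-0.045],"dr":[0,0,0]},{"grip":1,"xyz":[-0.06,-0.17,-0.045],"dr":[0,0,0]},{"grip":1,"xyz":[-0.07,-0.205,-0.045],"dr":[0,0,0]},{"grip":1,"xyz":[-0.07,-0.24,-0.045],"dr":[0,0,0]},{"grip":1,"xyz":[-0.07,-0.275,-0.045],"dr":[0,0,0]},{"grip":1,"xyz":[-0.07,-0.31,-0.045],"dr":[0,0,0]},{"grip":1,"xyz":[-0.07,-0.335,-0.045],"dr":[0,0,0]},{"grip":1,"xyz":[-0.07,-0.344,-0.045],"dr":[0,0,0]}]'; python3 go.py c .175 0 .238
```

```text
time: 14.5
eef_pos: [0.5836, 0.1539, 0.3798]
tcp_rot: [0.992, -0.127, 0.002, -0.001]
contact_force: [-0.4, -0.3, 0.1]
opening: -0.005
t 14.5 p [0.5836 0.1539 0.3798] case [0.1924 0.0014 0.3798] F [-0.4 -0.3  0.1] op -0.01 q [0.09 0.05 1.52 0.   1.57 0.34]
target [0.581 0.137 0.238] xyz [0.0009 0.0177 0.1418] dr [-0.0022 -0.0029  0.0069]
```

```bash
python3 -m jog '[{"grip":1,"xyz":[0,0,0.03],"dr":[0,0,0.005]},{"grip":1,"xyz":[0,0,0.06],"dr":[0,0,0.005]},{"grip":1,"xyz":[0,0,0.09],"dr":[0,0,0.005]},{"grip":1,"xyz":[0,0.005,0.115],"dr":[0,0,0.005]},{"grip":1,"xyz":[0,0.008,0.132],"dr":[0,0,0.005]},{"grip":1,"xyz":[0,0.01,0.142],"dr":[0,0,0.005]},{"grip":1,"xyz":[0,0.01,0.142],"dr":[0,0,0.005]}]'; python3 go.py c .16 0 .235
python3 - <<'E'
from h import *
im=ctrl.read_camera("wrist")[:,:,::-1]; cv2.imwrite("pics/wrist12.png",im)
im=ctrl.read_camera("scene")[:,:,::-1]; cv2.imwrite("pics/scene12.png",cv2.resize(im[60:270,170:450],None,fx=2.8,fy=2.8,interpolation=cv2.INTER_CUBIC))
E
```

```text
time: 15.08
eef_pos: [0.5803, 0.1396, 0.2349]
tcp_rot: [0.991, -0.132, -0.001, 0.001]
contact_force: [-0.4, 0.5, 0.2]
opening: -0.004
t 15.08 p [0.5803 0.1396 0.2349] case [0.1777 0.0009 0.2349] F [-0.4  0.5  0.2] op -0.0 q [ 0.07  0.09  1.73 -0.    1.32  0.33]
target [0.577 0.122 0.235] xyz [ 0.001   0.0177 -0.0001] dr [ 0.0014  0.001  -0.0029]
```

View pics/wrist12.png

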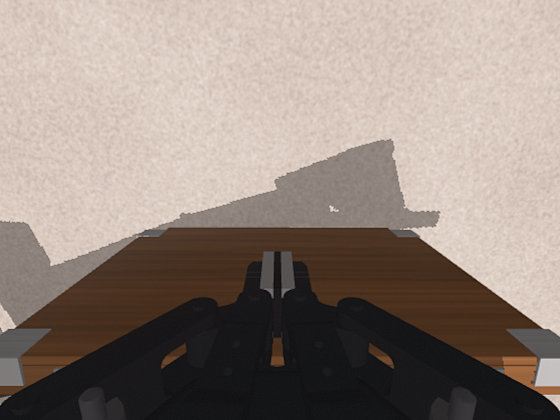

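View pics/scene12.png

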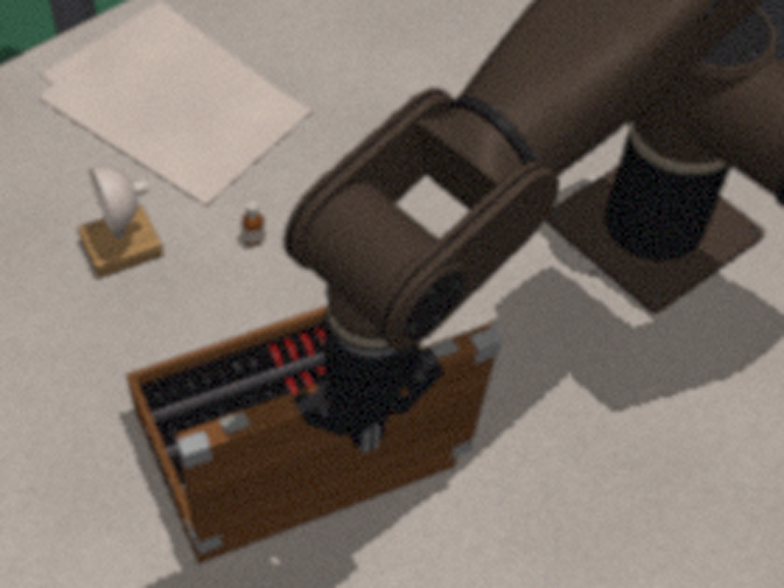

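```bash
python3 dr.py 50,357,.284 530,357,.284
python3 - <<'E'
from h import *
import numpy as np
for a in np.arange(1.65,-.01,-.1):
    p=lid(a,[[-.195,0,.022]])[0]; print(round(a,2),"tcp x",round(p[0]+.011,4),"z",round(p[2]-.025,4))
E
```

```text
(50.0, 357.0, 0.284) case [0.136  0.1128]
(530.0, 357.0, 0.284) case [ 0.134  -0.1303]
1.65 tcp x 0.1534 z 0.2426
1.55 tcp x 0.1339 z 0.2454
1.45 tcp x 0.1143 z 0.2462
1.35 tcp x 0.0948 z 0.2451
1.25 tcp x 0.0754 z 0.242
1.15 tcp x 0.0564 z 0.237
1.05 tcp x 0.0381 z 0.2301
0.95 tcp x 0.0205 z 0.2214
0.85 tcp x 0.0038 z 0.211
0.75 tcp x -0.0117 z 0.199
0.65 tcp x -0.0259 z 0.1855
0.55 tcp x -0.0387 z 0.1707
0.45 tcp x -0.05 z 0.1546
0.35 tcp x -0.0596 z 0.1375
0.25 tcp x -0.0675 z 0.1196
0.15 tcp x -0.0735 z 0.1009
0.05 tcp x -0.0777 z 0.0817
```

```bash
python3 -m jog '[{"grip":1,"xyz":[0,0.005,-0.001],"dr":[0,0,0]},{"grip":1,"xyz":[0,0.01,-0.002],"dr":[0,0,0]},{"grip":1,"xyz":[0,0.015,-0.003],"dr":[0,0,0]},{"grip":1,"xyz":[0,0.02,-0.004],"dr":[0,0,0]},{"grip":1,"xyz":[0,0.024,-0.005],"dr":[0,0,0]},{"grip":1,"xyz":[0,0.027,-0.006],"dr":[0,0,0]},{"grip":1,"xyz":[0,0.03,-0.007],"dr":[0,0,0]},{"grip":1,"xyz":[0,0.032,-0.008],"dr":[0,0,0]},{"grip":1,"xyz":[0,0.034,-0.008],"dr":[0,0,0]},{"grip":1,"xyz":[0,0.036,-0.009],"dr":[0,0,0]},{"grip":1,"xyz":[0,0.038,-0.009],"dr":[0,0,0]},{"grip":1,"xyz":[0,0.041,-0.01],"dr":[0,0,0]}]'; python3 go.py
python3 - <<'E'
from h import *
im=ctrl.read_camera("scene")[:,:,::-1]; cv2.imwrite("pics/scene13.png",cv2.resize(im[110:270,190:370],None,fx=3.5,fy=3.5,interpolation=cv2.INTER_CUBIC))
E
```

```text
time: 16.18
eef_pos: [0.571, 0.1014, 0.2472]
tcp_rot: [0.991, -0.131, 0.002, -0.0]
contact_force: [1.2, 3.5, -2.5]
opening: -0.001
t 16.18 p [0.571  0.1014 0.2472] case [ 0.1384 -0.      0.2472] F [ 1.2  3.5 -2.5] op -0.0 q [ 0.    0.04  1.76 -0.    1.33  0.26]
```

View pics/scene13.png

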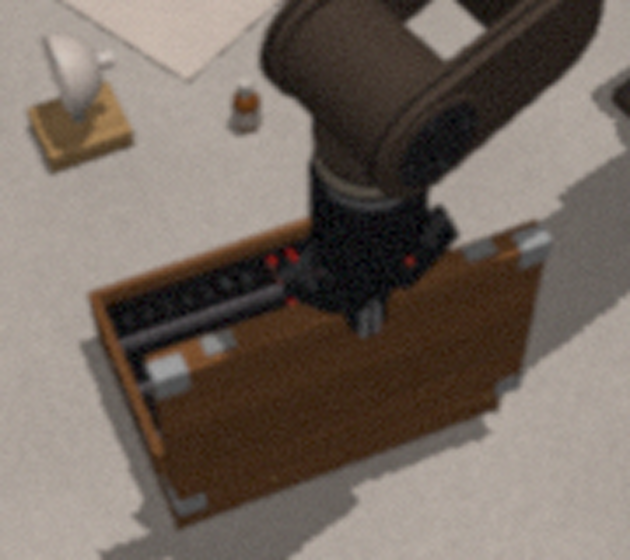

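```bash
python3 -m jog '[{"grip":1,"xyz":[0,0.003,0],"dr":[0,0,0]},{"grip":1,"xyz":[0,0.006,0],"dr":[0,0,0]},{"grip":1,"xyz":[0,0.009,0],"dr":[0,0,0]},{"grip":1,"xyz":[0,0.012,0],"dr":[0,0,0]},{"grip":1,"xyz":[0,0.015,0],"dr":[0,0,0]},{"grip":1,"xyz":[0,0.018,0],"dr":[0,0,0]},{"grip":1,"xyz":[0,0.021,0.001],"dr":[0,0,0]},{"grip":1,"xyz":[0,0.024,0.001],"dr":[0,0,0]},{"grip":1,"xyz":[0,0.027,0.001],"dr":[0,0,0]},{"grip":1,"xyz":[0,0.03,0.001],"dr":[0,0,0]},{"grip":1,"xyz":[0,0.033,0.002],"dr":[0,0,0]},{"grip":1,"xyz":[0,0.036,0.002],"dr":[0,0,0]}]'; python3 go.py c .0754 0 .242
```

```text
time: 17.23
eef_pos: [0.562, 0.0657, 0.2456]
tcp_rot: [0.991, -0.132, 0.002, 0.0]
contact_force: [1.5, 1.6, 2.0]
opening: -0.002
t 17.23 p [0.562  0.0657 0.2456] case [ 0.1016 -0.0006  0.2456] F [1.5 1.6 2. ] op -0.0 q [-0.06  0.01  1.8  -0.    1.33  0.2 ]
target [0.555 0.041 0.242] xyz [-0.0005  0.0262  0.0036] dr [ 0.0002 -0.0051 -0.0015]
```

```bash
python3 -m jog '[{"grip":1,"xyz":[0,0.003,0],"dr":[0,0,0]},{"grip":1,"xyz":[0,0.006,0.0005],"dr":[0,0,0]},{"grip":1,"xyz":[0,0.009,0.001],"dr":[0,0,0]},{"grip":1,"xyz":[0,0.012,0.0013],"dr":[0,0,0]},{"grip":1,"xyz":[0,0.015,0.0018],"dr":[0,0,0]},{"grip":1,"xyz":[0,0.018,0.0023],"dr":[0,0,0]},{"grip":1,"xyz":[0,0.021,0.0028],"dr":[0,0,0]},{"grip":1,"xyz":[0,0.024,0.0034],"dr":[0,0,0]},{"grip":1,"xyz":[0,0.027,0.004],"dr":[0,0,0]},{"grip":1,"xyz":[0,0.03,0.0048],"dr":[0,0,0]},{"grip":1,"xyz":[0,0.033,0.0055],"dr":[0,0,0]},{"grip":1,"xyz":[0,0.036,0.0063],"dr":[0,0,0]}]'; python3 go.py c .0381 0 .2301;python3 - <<'E'
from h import *
im=ctrl.read_camera("scene")[:,:,::-1]; cv2.imwrite("pics/scene14.png",cv2.resize(im[110:270,190:370],None,fx=3.5,fy=3.5,interpolation=cv2.INTER_CUBIC))
E
```

```text
time: 18.23
eef_pos: [0.5522, 0.0311, 0.2392]
tcp_rot: [0.991, -0.132, 0.002, 0.0]
contact_force: [1.4, 2.4, 3.2]
opening: -0.003
t 18.23 p [0.5522 0.0311 0.2392] case [ 0.0657 -0.      0.2392] F [1.4 2.4 3.2] op -0.0 q [-0.13 -0.02  1.84 -0.    1.32  0.14]
target [0.545 0.004 0.23 ] xyz [-0.      0.0276  0.0091] dr [ 0.0002 -0.0036 -0.0015]
```

View pics/scene14.png

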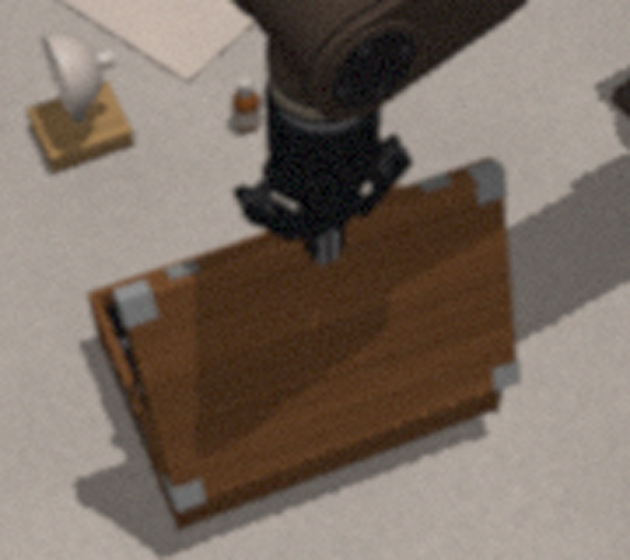

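```bash
python3 -m jog '[{"grip":1,"xyz":[0,0.003,0.0007],"dr":[0,0,0]},{"grip":1,"xyz":[0,0.006,0.0014],"dr":[0,0,0]},{"grip":1,"xyz":[0,0.0093,0.0022],"dr":[0,0,0]},{"grip":1,"xyz":[0,0.0125,0.0034],"dr":[0,0,0]},{"grip":1,"xyz":[0,0.0155,0.0045],"dr":[0,0,0]},{"grip":1,"xyz":[0,0.0185,0.0056],"dr":[0,0,0]},{"grip":1,"xyz":[0,0.0215,0.0067],"dr":[0,0,0]},{"grip":1,"xyz":[0,0.0245,0.0079],"dr":[0,0,0]},{"grip":1,"xyz":[0,0.0276,0.0091],"dr":[0,0,0]},{"grip":1,"xyz":[0,0.0306,0.0105],"dr":[0,0,0]},{"grip":1,"xyz":[0,0.0336,0.012],"dr":[0,0,0]},{"grip":1,"xyz":[0,0.0366,0.0135],"dr":[0,0,0]}]'; python3 go.py c .0038 0 .211
```

```text
time: 19.28
eef_pos: [0.5429, -0.0043, 0.2257]
tcp_rot: [0.991, -0.132, 0.002, 0.0]
contact_force: [0.4, 1.2, 3.0]
opening: 0.0
t 19.28 p [ 0.5429 -0.0043  0.2257] case [ 2.900e-02 -2.000e-04  2.257e-01] F [0.4 1.2 3. ] op 0.0 q [-0.19 -0.03  1.87 -0.    1.29  0.07]
target [ 0.536 -0.029  0.211] xyz [-0.0003  0.0252  0.0147] dr [ 0.0002 -0.0042 -0.0015]
```

```bash
python3 -m jog '[{"grip":1,"xyz":[0,0.0028,0.0014],"dr":[0,0,0]},{"grip":1,"xyz":[0,0.0057,0.0028],"dr":[0,0,0]},{"grip":1,"xyz":[0,0.0085,0.0043],"dr":[0,0,0]},{"grip":1,"xyz":[0,0.0113,0.006],"dr":[0,0,0]},{"grip":1,"xyz":[0,0.0141,0.0077],"dr":[0,0,0]},{"grip":1,"xyz":[0,0.0169,0.0095],"dr":[0,0,0]},{"grip":1,"xyz":[0,0.0197,0.0112],"dr":[0,0,0]},{"grip":1,"xyz":[0,0.0225,0.013],"dr":[0,0,0]},{"grip":1,"xyz":[0,0.0252,0.0147],"dr":[0,0,0]},{"grip":1,"xyz":[0,0.0278,0.0167],"dr":[0,0,0]},{"grip":1,"xyz":[0,0.0304,0.0187],"dr":[0,0,0]},{"grip":1,"xyz":[0,0.033,0.0207],"dr":[0,0,0]}]'; python3 go.py c -.0259 0 .1855
```

```text
time: 20.28
eef_pos: [0.5343, -0.0361, 0.2048]
tcp_rot: [0.991, -0.132, 0.002, 0.0]
contact_force: [0.4, 0.5, 3.4]
opening: -0.0
t 20.28 p [ 0.5343 -0.0361  0.2048] case [-3.900e-03 -2.000e-04  2.048e-01] F [0.4 0.5 3.4] op -0.0 q [-0.26 -0.03  1.91 -0.    1.26  0.01]
target [ 0.528 -0.057  0.186] xyz [-0.0002  0.022   0.0193] dr [ 0.0002 -0.004  -0.0015]
```

```bash
python3 -m jog '[{"grip":1,"xyz":[0,0.0026,0.0019],"dr":[0,0,0]},{"grip":1,"xyz":[0,0.0052,0.0038],"dr":[0,0,0]},{"grip":1,"xyz":[0,0.0078,0.0058],"dr":[0,0,0]},{"grip":1,"xyz":[0,0.0102,0.008],"dr":[0,0,0]},{"grip":1,"xyz":[0,0.0126,0.0103],"dr":[0,0,0]},{"grip":1,"xyz":[0,0.015,0.0125],"dr":[0,0,0]},{"grip":1,"xyz":[0,0.0174,0.0148],"dr":[0,0,0]},{"grip":1,"xyz":[0,0.0197,0.017],"dr":[0,0,0]},{"grip":1,"xyz":[0,0.022,0.0193],"dr":[0,0,0]},{"grip":1,"xyz":[0,0.0239,0.0215],"dr":[0,0,0]},{"grip":1,"xyz":[0,0.0257,0.0236],"dr":[0,0,0]},{"grip":1,"xyz":[0,0.0275,0.0257],"dr":[0,0,0]}]'; python3 go.py c -.05 0 .1546;python3 - <<'E'
from h import *
im=ctrl.read_camera("scene")[:,:,::-1]; cv2.imwrite("pics/scene15.png",cv2.resize(im[110:270,190:370],None,fx=3.5,fy=3.5,interpolation=cv2.INTER_CUBIC))
E
```

```text
time: 21.28
eef_pos: [0.5272, -0.0626, 0.1791]
tcp_rot: [0.991, -0.132, 0.002, 0.0]
contact_force: [-0.1, -0.2, 2.8]
opening: 0.0
t 21.28 p [ 0.5272 -0.0626  0.1791] case [-0.0313 -0.0002  0.1791] F [-0.1 -0.2  2.8] op 0.0 q [-0.31 -0.02  1.95  0.    1.21 -0.05]
target [ 0.522 -0.081  0.155] xyz [-0.0003  0.0187  0.0245] dr [ 0.0001 -0.0039 -0.0015]
```

View pics/scene15.png

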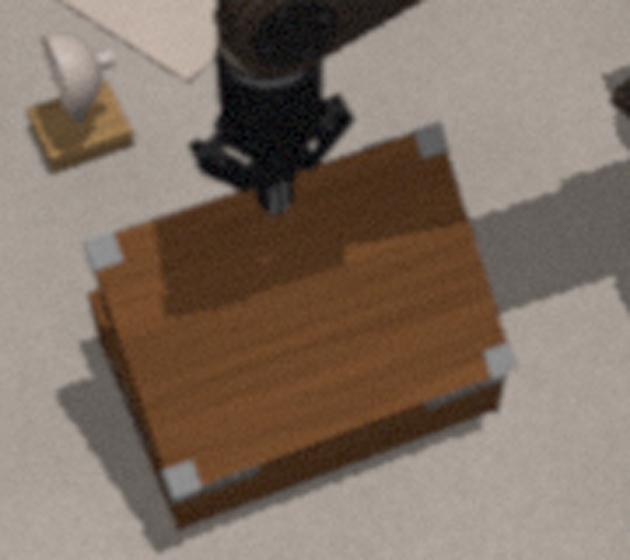

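```bash
python3 -m jog '[{"grip":1,"xyz":[0,0.0025,0.0028],"dr":[0,0,0]},{"grip":1,"xyz":[0,0.005,0.0056],"dr":[0,0,0]},{"grip":1,"xyz":[0,0.0074,0.0084],"dr":[0,0,0]},{"grip":1,"xyz":[0,0.0093,0.0111],"dr":[0,0,0]},{"grip":1,"xyz":[0,0.0112,0.0138],"dr":[0,0,0]},{"grip":1,"xyz":[0,0.0131,0.0165],"dr":[0,0,0]},{"grip":1,"xyz":[0,0.015,0.0191],"dr":[0,0,0]},{"grip":1,"xyz":[0,0.0168,0.0218],"dr":[0,0,0]},{"grip":1,"xyz":[0,0.0187,0.0245],"dr":[0,0,0]},{"grip":1,"xyz":[0,0.0203,0.0273],"dr":[0,0,0]},{"grip":1,"xyz":[0,0.0219,0.0302],"dr":[0,0,0]},{"grip":1,"xyz":[0,0.0235,0.033],"dr":[0,0,0]}]'; python3 go.py c -.0675 0 .1196
```

```text
time: 22.33
eef_pos: [0.5213, -0.0853, 0.1461]
tcp_rot: [0.991, -0.132, 0.002, 0.0]
contact_force: [-0.2, 0.1, 2.1]
opening: 0.001
t 22.33 p [ 0.5213 -0.0853  0.1461] case [-0.0548 -0.0004  0.1461] F [-0.2  0.1  2.1] op 0.0 q [-0.35  0.01  1.99  0.    1.14 -0.09]
target [ 0.518 -0.097  0.12 ] xyz [-0.0005  0.0127  0.0265] dr [ 0.0001 -0.0041 -0.0014]
```

```bash
python3 -m jog '[{"grip":1,"xyz":[0,0.0013,0.0022],"dr":[0,0,0]},{"grip":1,"xyz":[0,0.0025,0.0044],"dr":[0,0,0]},{"grip":1,"xyz":[0,0.0037,0.0066],"dr":[0,0,0]},{"grip":1,"xyz":[0,0.0048,0.0088],"dr":[0,0,0]},{"grip":1,"xyz":[0,0.0058,0.011],"dr":[0,0,0]},{"grip":1,"xyz":[0,0.0067,0.0132],"dr":[0,0,0]},{"grip":1,"xyz":[0,0.0077,0.0154],"dr":[0,0,0]},{"grip":1,"xyz":[0,0.0087,0.0176],"dr":[0,0,0]},{"grip":1,"xyz":[0,0.0097,0.0198],"dr":[0,0,0]},{"grip":1,"xyz":[0,0.0107,0.022],"dr":[0,0,0]},{"grip":1,"xyz":[0,0.0117,0.0242],"dr":[0,0,0]},{"grip":1,"xyz":[0,0.0127,0.0265],"dr":[0,0,0]}]'; python3 go.py c -.0777 0 .0817;python3 - <<'E'
from h import *
im=ctrl.read_camera("scene")[:,:,::-1]; cv2.imwrite("pics/scene16.png",cv2.resize(im[110:270,190:370],None,fx=3.5,fy=3.5,interpolation=cv2.INTER_CUBIC))
im=ctrl.read_camera("side")[:,:,::-1]; cv2.imwrite("pics/side16.png",cv2.resize(im[160:320,190:390],None,fx=3.5,fy=3.5,interpolation=cv2.INTER_CUBIC))
E
```

```text
time: 23.33
eef_pos: [0.518, -0.0975, 0.1196]
tcp_rot: [0.991, -0.132, 0.002, 0.0]
contact_force: [-0.3, -0.5, 2.0]
opening: 0.002
t 23.33 p [ 0.518  -0.0975  0.1196] case [-0.0674 -0.0004  0.1196] F [-0.3 -0.5  2. ] op 0.0 q [-0.38  0.04  2.01  0.    1.09 -0.12]
target [ 0.515 -0.107  0.082] xyz [-0.0005  0.0103  0.0379] dr [ 0.0001 -0.0039 -0.0015]
```

View pics/scene16.png

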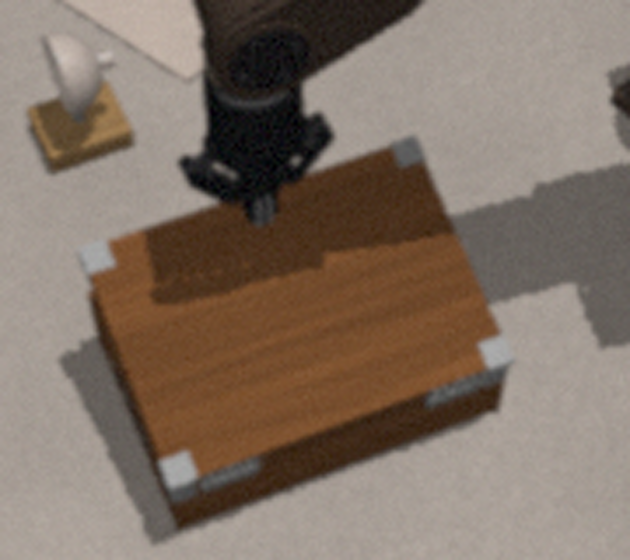

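View pics/side16.png

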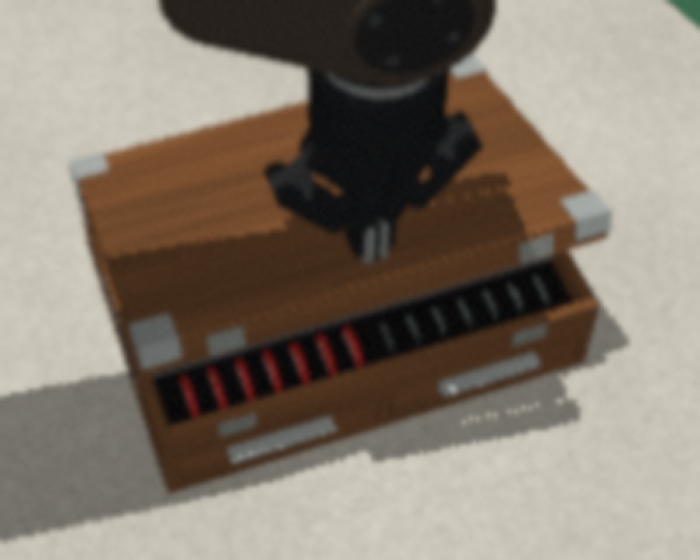

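```bash
python3 -m jog '[{"grip":1,"xyz":[0,0.0007,0.002],"dr":[0,0,0]},{"grip":1,"xyz":[0,0.0014,0.004],"dr":[0,0,0]},{"grip":1,"xyz":[0,0.002,0.006],"dr":[0,0,0]},{"grip":1,"xyz":[0,0.0026,0.008],"dr":[0,0,0]},{"grip":1,"xyz":[0,0.0032,0.01],"dr":[0,0,0]},{"grip":1,"xyz":[0,0.0038,0.012],"dr":[0,0,0]},{"grip":1,"xyz":[0,0.0045,0.014],"dr":[0,0,0]},{"grip":1,"xyz":[0,0.0051,0.016],"dr":[0,0,0]},{"grip":1,"xyz":[0,0.0057,0.018],"dr":[0,0,0]},{"grip":1,"xyz":[0,0.0063,0.02],"dr":[0,0,0]},{"grip":1,"xyz":[0,0.0068,0.022],"dr":[0,0,0]},{"grip":1,"xyz":[0,0.0073,0.024],"dr":[0,0,0]}]'; python3 go.py
python3 -m jog '[{"grip":1,"xyz":[0,0.0004,0.0015],"dr":[0,0,0]},{"grip":1,"xyz":[0,0.0007,0.003],"dr":[0,0,0]},{"grip":1,"xyz":[0,0.001,0.0045],"dr":[0,0,0]},{"grip":1,"xyz":[0,0.0013,0.006],"dr":[0,0,0]},{"grip":1,"xyz":[0,0.0016,0.0075],"dr":[0,0,0]},{"grip":1,"xyz":[0,0.0019,0.009],"dr":[0,0,0]},{"grip":1,"xyz":[0,0.0022,0.0105],"dr":[0,0,0]}]'; python3 go.py;python3 - <<'E'
from h import *
im=ctrl.read_camera("side")[:,:,::-1]; cv2.imwrite("pics/side17.png",cv2.resize(im[160:320,190:390],None,fx=3.5,fy=3.5,interpolation=cv2.INTER_CUBIC))
E
```

```text
time: 24.43
eef_pos: [0.5163, -0.1046, 0.0957]
tcp_rot: [0.991, -0.132, 0.002, 0.0]
contact_force: [0.2, -0.1, 1.3]
opening: -0.002
t 24.43 p [ 0.5163 -0.1046  0.0957] case [-0.0747 -0.0007  0.0957] F [ 0.2 -0.1  1.3] op -0.0 q [-0.39  0.07  2.03  0.    1.04 -0.13]
time: 25.02
eef_pos: [0.5158, -0.1066, 0.0852]
tcp_rot: [0.991, -0.132, 0.002, 0.0]
contact_force: [0.4, -0.5, 1.4]
opening: 0.0
t 25.02 p [ 0.5158 -0.1066  0.0852] case [-0.0768 -0.0006  0.0852] F [ 0.4 -0.5  1.4] op 0.0 q [-0.4   0.08  2.03  0.    1.02 -0.13]
```

View pics/side17.png

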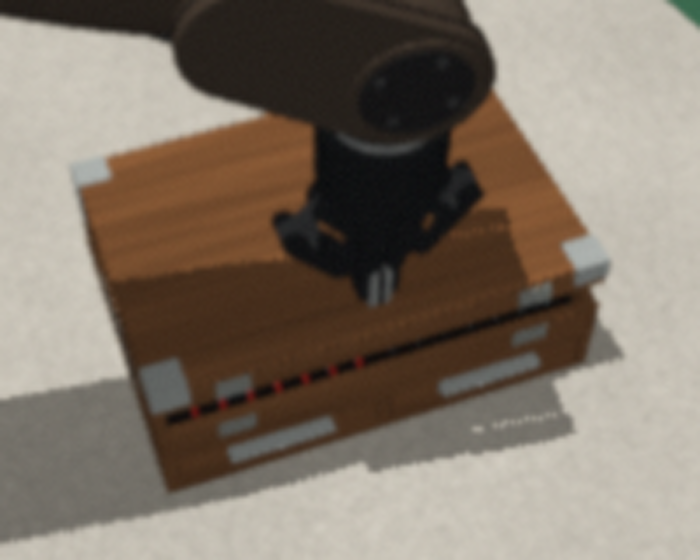

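```bash
python3 -m jog '[{"grip":1,"xyz":[0,0.0002,0.001],"dr":[0,0,0]},{"grip":1,"xyz":[0,0.0004,0.002],"dr":[0,0,0]},{"grip":1,"xyz":[0,0.0006,0.003],"dr":[0,0,0]},{"grip":1,"xyz":[0,0.0008,0.004],"dr":[0,0,0]},{"grip":1,"xyz":[0,0.001,0.005],"dr":[0,0,0]},{"grip":1,"xyz":[0,0.0012,0.006],"dr":[0,0,0]},{"grip":1,"xyz":[0,0.0013,0.007],"dr":[0,0,0]},{"grip":1,"xyz":[0,0.0014,0.008],"dr":[0,0,0]}]'; python3 go.py;python3 - <<'E'
from h import *
im=ctrl.read_camera("side")[:,:,::-1]; cv2.imwrite("pics/side18.png",cv2.resize(im[160:320,190:390],None,fx=3.5,fy=3.5,interpolation=cv2.INTER_CUBIC))
E
```

```text
time: 25.73
eef_pos: [0.5154, -0.108, 0.0773]
tcp_rot: [0.991, -0.132, 0.002, 0.0]
contact_force: [0.0, -1.6, 3.5]
opening: -0.002
t 25.73 p [ 0.5154 -0.108   0.0773] case [-0.0782 -0.0006  0.0773] F [ 0.  -1.6  3.5] op -0.0 q [-0.4   0.09  2.04  0.    1.01 -0.14]
```

View pics/side18.png

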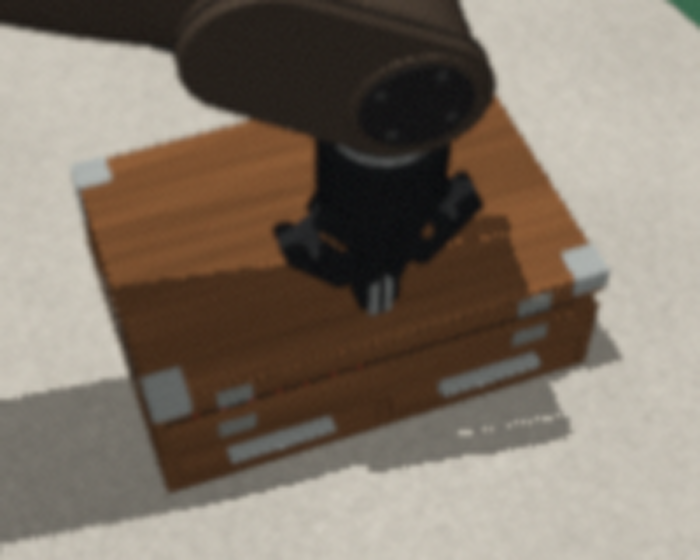

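Nearly shut (a hairline left at most). Small steps on force.

```bash
for k in 1; do python3 -m jog '[{"grip":1,"xyz":[0,0,0.0005],"dr":[0,0,0]},{"grip":1,"xyz":[0,0,0.001],"dr":[0,0,0]}]'; python3 -m jog '[{"grip":1,"xyz":[0,0,0.0005],"dr":[0,0,0]},{"grip":1,"xyz":[0,0,0.001],"dr":[0,0,0]}]'; done; python3 go.py
```

```text
time: 25.95
eef_pos: [0.5154, -0.1079, 0.0764]
tcp_rot: [0.991, -0.132, 0.002, 0.0]
contact_force: [-1.3, -0.8, 1.4]
opening: 0.001
time: 26.12
eef_pos: [0.5154, -0.108, 0.0754]
tcp_rot: [0.991, -0.132, 0.002, 0.0]
contact_force: [-0.8, -0.2, 0.6]
opening: -0.0
t 26.12 p [ 0.5154 -0.108   0.0754] case [-0.0782 -0.0006  0.0754] F [-0.8 -0.2  0.6] op -0.0 q [-0.4   0.1   2.04  0.    1.   -0.14]
```

```bash
python3 -m jog '[{"grip":1,"xyz":[0,0,0.0005],"dr":[0,0,0]},{"grip":1,"xyz":[0,0,0.001],"dr":[0,0,0]}]'; python3 -m jog '[{"grip":1,"xyz":[0,0,0.0005],"dr":[0,0,0]},{"grip":1,"xyz":[0,0,0.001],"dr":[0,0,0]}]'; python3 -m jog '[{"grip":1,"xyz":[0,0,0.0005],"dr":[0,0,0]},{"grip":1,"xyz":[0,0,0.0008],"dr":[0,0,0]}]'
```

```text
time: 26.28
eef_pos: [0.5154, -0.108, 0.0744]
tcp_rot: [0.991, -0.132, 0.002, 0.0]
contact_force: [-0.5, -0.1, 0.9]
opening: -0.003
time: 26.45
eef_pos: [0.5155, -0.108, 0.0734]
tcp_rot: [0.991, -0.132, 0.002, 0.0]
contact_force: [-0.8, -1.2, 1.4]
opening: 0.0
time: 26.62
eef_pos: [0.5155, -0.108, 0.0725]
tcp_rot: [0.991, -0.132, 0.002, 0.0]
contact_force: [-0.2, -1.3, 2.0]
opening: -0.002
```

```bash
python3 -m jog '[{"grip":1,"xyz":[0,0,0.0005],"dr":[0,0,0]},{"grip":1,"xyz":[0,0,0.0008],"dr":[0,0,0]}]'; python3 -m jog '[{"grip":1,"xyz":[0,0,0.0005],"dr":[0,0,0]},{"grip":1,"xyz":[0,0,0.0008],"dr":[0,0,0]}]'
python3 - <<'E'
from h import *
im=ctrl.read_camera("side")[:,:,::-1]; cv2.imwrite("pics/side19.png",cv2.resize(im[160:320,190:390],None,fx=3.5,fy=3.5,interpolation=cv2.INTER_CUBIC))
E
```

```text
time: 26.78
eef_pos: [0.5155, -0.108, 0.0718]
tcp_rot: [0.991, -0.132, 0.002, 0.0]
contact_force: [0.2, -1.1, 1.9]
opening: -0.001
time: 26.95
eef_pos: [0.5155, -0.108, 0.071]
tcp_rot: [0.991, -0.132, 0.002, 0.0]
contact_force: [-0.1, -1.5, 1.8]
opening: -0.002
```

View pics/side19.png

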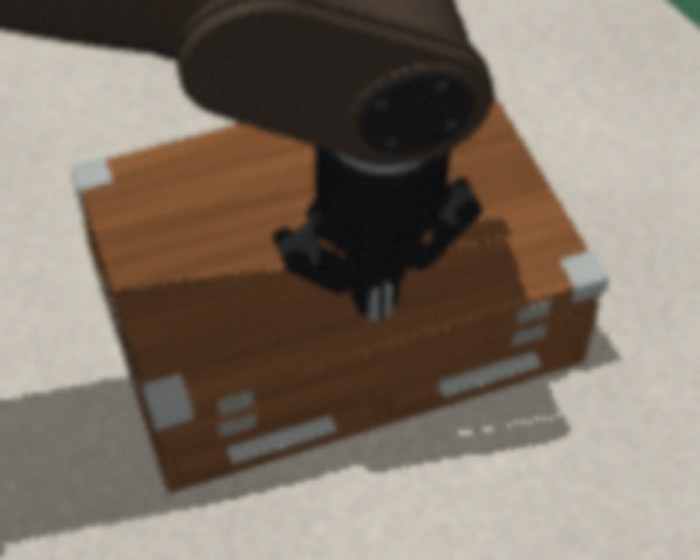

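Almost closed; continue until the force shows the stop.

```bash
python3 -m jog '[{"grip":1,"xyz":[0,0,0.0005],"dr":[0,0,0]},{"grip":1,"xyz":[0,0,0.001],"dr":[0,0,0]}]'; python3 -m jog '[{"grip":1,"xyz":[0,0,0.0005],"dr":[0,0,0]},{"grip":1,"xyz":[0,0,0.0008],"dr":[0,0,0]}]'; python3 -m jog '[{"grip":1,"xyz":[0,0,0.0005],"dr":[0,0,0]},{"grip":1,"xyz":[0,0,0.0008],"dr":[0,0,0]}]'
```

```text
time: 27.17
eef_pos: [0.5154, -0.108, 0.07]
tcp_rot: [0.991, -0.132, 0.002, 0.0]
contact_force: [0.4, -1.0, 2.4]
opening: 0.001
time: 27.33
eef_pos: [0.5154, -0.108, 0.0691]
tcp_rot: [0.991, -0.132, 0.002, 0.0]
contact_force: [0.8, -1.3, 2.2]
opening: 0.002
time: 27.5
eef_pos: [0.5154, -0.108, 0.0683]
tcp_rot: [0.991, -0.132, 0.002, 0.0]
contact_force: [-0.6, -1.1, 1.7]
opening: -0.004
```

```bash
python3 -m jog '[{"grip":1,"xyz":[0,0,0.0005],"dr":[0,0,0]},{"grip":1,"xyz":[0,0,0.001],"dr":[0,0,0]}]'; python3 -m jog '[{"grip":1,"xyz":[0,0,0.0005],"dr":[0,0,0]},{"grip":1,"xyz":[0,0,0.0008],"dr":[0,0,0]}]'; python3 -m jog '[{"grip":1,"xyz":[0,0,0.0005],"dr":[0,0,0]},{"grip":1,"xyz":[0,0,0.0008],"dr":[0,0,0]}]'
python3 - <<'E'
from h import *
im=ctrl.read_camera("side")[:,:,::-1]; cv2.imwrite("pics/side20.png",cv2.resize(im[160:320,190:390],None,fx=3.5,fy=3.5,interpolation=cv2.INTER_CUBIC))
E
```

```text
time: 27.67
eef_pos: [0.5155, -0.108, 0.0673]
tcp_rot: [0.991, -0.132, 0.002, 0.0]
contact_force: [-0.3, -1.5, 2.3]
opening: -0.004
time: 27.83
eef_pos: [0.5154, -0.108, 0.0665]
tcp_rot: [0.991, -0.132, 0.002, 0.0]
contact_force: [0.0, -0.9, 1.1]
opening: -0.001
time: 28.0
eef_pos: [0.5154, -0.1079, 0.0657]
tcp_rot: [0.991, -0.132, 0.002, 0.0]
contact_force: [-0.6, -1.3, 2.1]
opening: -0.004
```

View pics/side20.png

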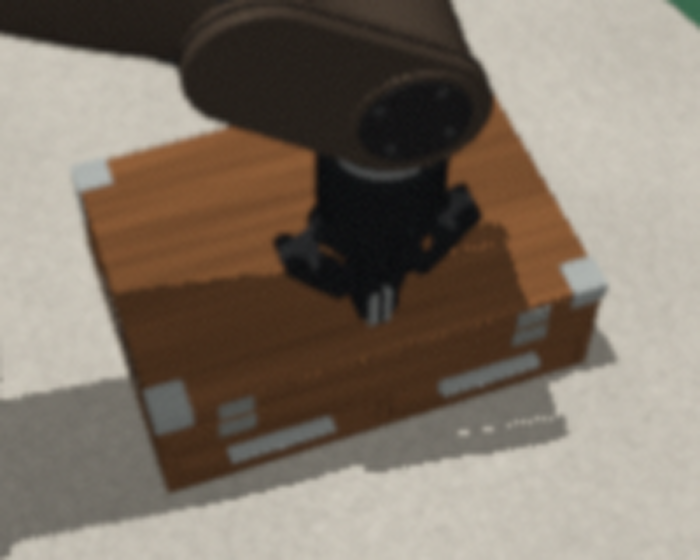

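```bash
python3 -m jog '[{"grip":1,"xyz":[0,0,0.0005],"dr":[0,0,0]},{"grip":1,"xyz":[0,0,0.001],"dr":[0,0,0]}]'; python3 -m jog '[{"grip":1,"xyz":[0,0,0.0005],"dr":[0,0,0]},{"grip":1,"xyz":[0,0,0.0008],"dr":[0,0,0]}]'; python3 -m jog '[{"grip":1,"xyz":[0,0,0.0005],"dr":[0,0,0]},{"grip":1,"xyz":[0,0,0.0008],"dr":[0,0,0]}]'
```

```text
time: 28.22
eef_pos: [0.5154, -0.108, 0.0647]
tcp_rot: [0.991, -0.132, 0.002, 0.0]
contact_force: [-0.4, -1.1, 1.5]
opening: 0.001
time: 28.38
eef_pos: [0.5154, -0.108, 0.0639]
tcp_rot: [0.991, -0.132, 0.002, 0.0]
contact_force: [0.2, -0.7, 2.0]
opening: -0.001
time: 28.55
eef_pos: [0.5154, -0.108, 0.0631]
tcp_rot: [0.991, -0.132, 0.002, 0.0]
contact_force: [-0.7, 0.6, 4.4]
opening: -0.002
```

```bash
python3 -m jog '[{"grip":1,"xyz":[0,0,0.0004],"dr":[0,0,0]},{"grip":1,"xyz":[0,0,0.0004],"dr":[0,0,0]}]'; python3 -m jog '[{"grip":1,"xyz":[0,0,0.0004],"dr":[0,0,0]},{"grip":1,"xyz":[0,0,0.0004],"dr":[0,0,0]}]'
```

```text
time: 28.72
eef_pos: [0.5154, -0.108, 0.0631]
tcp_rot: [0.991, -0.132, 0.002, 0.0]
contact_force: [-1.9, -0.4, 4.2]
opening: 0.005
time: 28.88
eef_pos: [0.5155, -0.1079, 0.0631]
tcp_rot: [0.991, -0.132, 0.002, 0.0]
contact_force: [-2.6, -0.9, 6.3]
opening: -0.001
```

```bash
python3 -m jog '[{"grip":1,"xyz":[0,0,-0.002],"dr":[0,0,0]},{"grip":1,"xyz":[0,0,-0.01],"dr":[0,0,0]},{"grip":1,"xyz":[0,0,-0.03],"dr":[0,0,0]},{"grip":1,"xyz":[0,0,-0.06],"dr":[0,0,0]},{"grip":1,"xyz":[0,0,-0.1],"dr":[0,0,0]},{"grip":1,"xyz":[0,-0.03,-0.13],"dr":[0,0,0]},{"grip":1,"xyz":[0,-0.06,-0.16],"dr":[0,0,0]},{"grip":1,"xyz":[0,-0.1,-0.19],"dr":[0,0,0]},{"grip":1,"xyz":[0,-0.14,-0.21],"dr":[0,0,0]},{"grip":1,"xyz":[0,-0.18,-0.22],"dr":[0,0,0]},{"grip":1,"xyz":[0,-0.22,-0.22],"dr":[0,0,0]},{"grip":1,"xyz":[0,-0.25,-0.22],"dr":[0,0,0]}]'
python3 - <<'E'
from h import *
im=ctrl.read_camera("side")[:,:,::-1]; cv2.imwrite("pics/side21.png",cv2.resize(im[160:390,190:420],None,fx=2.6,fy=2.6,interpolation=cv2.INTER_CUBIC))
cv2.imwrite("pics/side21z.png",cv2.resize(im[200:310,200:370],None,fx=4.5,fy=4.5,interpolation=cv2.INTER_CUBIC))
im=ctrl.read_camera("scene")[:,:,::-1]; cv2.imwrite("pics/scene21.png",im)
q=(.5351,-.0323,1.3083)
print((proj("side",case2w(*q,np.r_[lid(0,[[-.21,.15,.022],[-.21,-.15,.022]]),lid(.03,[[-.21,.15,.022],[-.21,-.15,.022]])]))-[200,200])*4.5)
E
```

```text
time: 29.88
eef_pos: [0.5806, 0.136, 0.2847]
tcp_rot: [0.991, -0.132, 0.004, -0.0]
contact_force: [0.7, -0.9, -0.2]
opening: -0.0
[[153.04986279 355.96914417]
 [728.70114968 179.38080328]
 [151.52922853 347.88477667]
 [729.91861236 171.03570167]]
```

View pics/side21z.png

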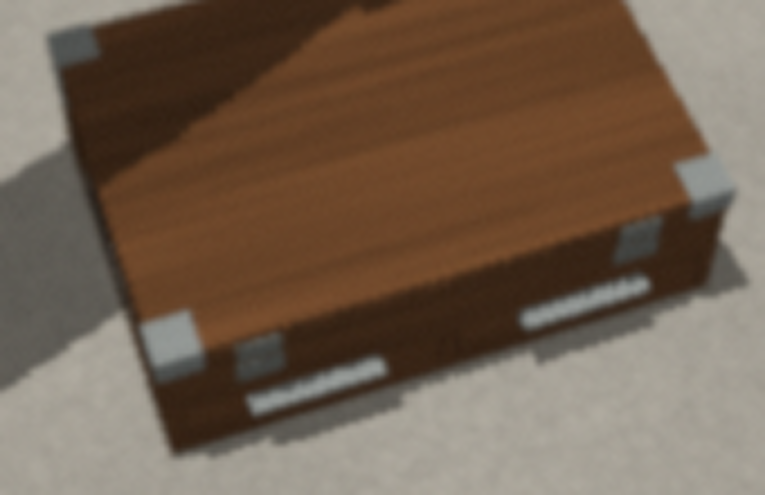

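View pics/scene21.png

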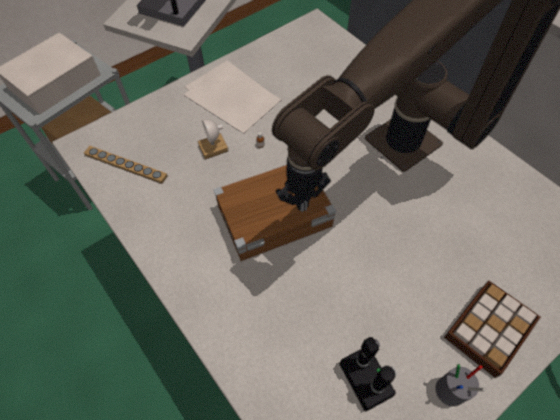

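View pics/side21.png

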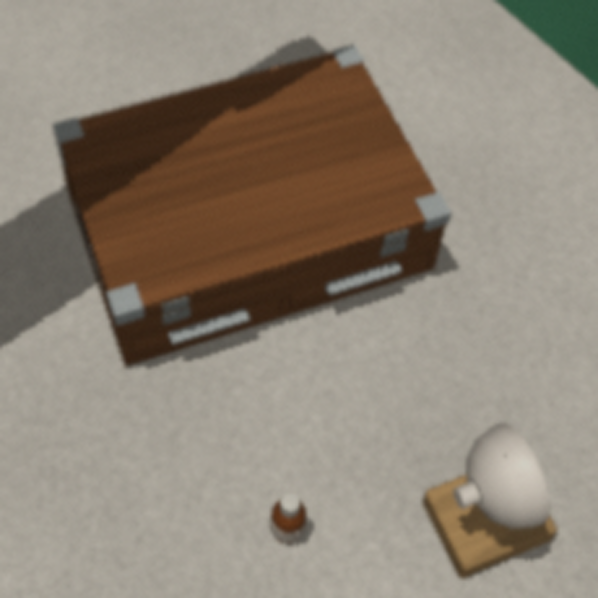

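```bash
python3 -c "
from plant import ctrl
print(ctrl.get_state()['time'],ctrl.get_state()['contact_force'],ctrl.sign_off())"
```

```text
the job is handed in; nothing more can be done
29.9833 [-0.11927159 -0.20842518 -0.47172343] None
```

The case is closed and the job is handed in at 30.0 s of the 64 s allowed. I pushed drawer A home, then drawer B, then guided the lid down from behind with closed fingertips.

- **Drawers:** each was pushed until the fingers stopped moving and the force rose to about 5 to 6 N. In the last pictures both stand flush.
- **Lid:** it took about 2 to 4 N on the way down and was slowed to about 5 to 6 mm/s for the last 14 mm or so. At the stop the fingers no longer moved and the force rose to about 6 N. In the last side picture the seam is closed and the lid's front corners are where a shut lid puts them, to about 1 to 2 pixels.
- **Everything else:** by eye in the last pictures, the case, drop bottle, eye model and scope charger had not moved. The robot was clear of everything at hand-in.

**Disagreement:** the closed fingers end about 25 to 34 mm short of the reported tool point. Because of this, my first push at drawer A passed over its front without moving anything. I saw this in the pictures, and no contact force showed. I went in again lower, with the tool tilted, and allowed for the offset from then on.

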